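# Rotate the oil filter stock: old one clicked to the front, new ones behind

## Task

Restock the rack lane that holds the last oil filter: slide that older filter forward along its lane, past the sprung ball, until it clicks home at the front stop with the ball out behind it. Then stand the two new filters from the tray upright on the deck behind it in the same lane, one at the back and one between, so that all three are in one row between the rails. Leave the carton in the other lane, the bearing and everything else on the bench where they are.

Things in the scene. Friction and masses are not known exactly. Their poses are not given: they have to be found in the camera images.
- rack: Fixed two-lane rack. Origin: centre of its underside; x along the lanes, front (robot side) to back; y left; z up. Deck top at z 20 mm, x -106 to 100, 236 wide. Lane centre lines y = +55 and -55 mm, each between rails 58 mm apart inside, 12 tall over the deck, 4 thick. Front stop's inner face x = -98, back stop's x = 85 mm, both 14 tall over the deck.
- old_filter: Spin-on oil filter canister: plain grey painted upright cylinder 54 mm in diameter and 78 mm tall with small grip flutes near the top, about 0.26 kg. Origin: centre of its underside; z up along its axis. The older stock: the only filter in the rack at the start, standing at the back of the left or the right lane, partly below the upper board.
- new_filter_a: Spin-on oil filter canister: plain grey painted upright cylinder 54 mm in diameter and 78 mm tall with small grip flutes near the top, about 0.26 kg. Origin: centre of its underside; z up along its axis. One of the two new ones, standing in the delivery tray; the two are interchangeable.
- new_filter_b: Spin-on oil filter canister: plain grey painted upright cylinder 54 mm in diameter and 78 mm tall with small grip flutes near the top, about 0.26 kg. Origin: centre of its underside; z up along its axis. The other new one, standing in the delivery tray.
- tray: Fixed black low delivery tray, 160 (x) by 270 (y) mm, rim 12 mm tall, walls 4 mm; floor 4 mm above the bench. Origin: centre of its underside. Along its y stand the two new filters and a bearing, about 88 mm apart, in any order.
- left_front (a point): Point on the deck on the centre line of the left lane: where the axis of a filter stands when it is 1 mm off the front stop (rack x = -70 mm). Axes as the rack's.
- left_middle (a point): Point on the deck on the centre line of the left lane: the middle place of the row, 62 mm behind the front place (rack x = -8 mm). Axes as the rack's.
- left_back (a point): Point on the deck on the centre line of the left lane: the back place of the row, 124 mm behind the front place (rack x = 54 mm), a little behind the upper board's front edge. Axes as the rack's.
- ball_left (a joint): Sprung steel ball (12 mm) in the outer (+y) rail of the left lane, 19.5 mm behind the front place, 10 mm over the deck, in a dark block 18 mm tall. 0 = out, 7 mm proud of the rail into the lane; grows (m, at most 0.009) as it is pushed in; 2 N to start, 4 to 5 N as a filter slides by; springs out behind a filter that has passed to the front.
- right_front (a point): Point on the deck on the centre line of the right lane: where the axis of a filter stands when it is 1 mm off the front stop (rack x = -70 mm). Axes as the rack's.
- right_middle (a point): Point on the deck on the centre line of the right lane: the middle place of the row, 62 mm behind the front place (rack x = -8 mm). Axes as the rack's.
- right_back (a point): Point on the deck on the centre line of the right lane: the back place of the row, 124 mm behind the front place (rack x = 54 mm), a little behind the upper board's front edge. Axes as the rack's.
- ball_right (a joint): Sprung steel ball (12 mm) in the outer (-y) rail of the right lane, 19.5 mm behind the front place, 10 mm over the deck, in a dark block 18 mm tall. 0 = out, 7 mm proud of the rail into the lane; grows (m, at most 0.009) as it is pushed in; 2 N to start, 4 to 5 N as a filter slides by; springs out behind a filter that has passed to the front.
- carton: Bystander: plain cardboard carton 46 x 46 x 66 mm, at the back of the other lane of the rack. Origin: centre of its underside.
- bearing: Bystander: flat steel bearing, 52 mm in diameter, 15 mm tall, lying in the tray. Origin: centre of its underside.
- wrench: Bystander: wrench lying on the bench nearer the robot; origin at its underside.
- screwdriver: Bystander: screwdriver lying on the bench nearer the robot; origin at its underside.
- grease_jar: Bystander: white jar 64 mm in diameter, 75 mm tall, left of the tray. Origin: centre of its underside.
- gear: Bystander: dark steel ring blank 60 mm in diameter, 18 mm tall, on the bench at the back. Origin: centre of its underside.
- board_edge (a point): Middle of the lower front edge of the rack's upper board (rack x 49, z 195 mm). The board runs from here 80 mm back, 240 wide, 10 thick, on 2 posts at its outer back corners; fixed stock on it up to rack z 240. It roofs the lanes' back 175 mm above the deck; in front of it they are open above. A hand held vertically over a back place would meet the board.
There are look-alikes about, which are no part of the job. Leave any red or yellow look-alike of the new_filter_a alone.

How it is judged (in metres and radians):
On the way, in this order (a step that is already met when the one before it is completed fails the run):
1. the old filter pushes the sprung ball of its lane aside as it slides past (((value of joint ball_left above 0.0025 m and distance between old_filter and left_front below 0.045 m) or (value of joint ball_right above 0.0025 m and distance between old_filter and right_front below 0.045 m))).
2. the old filter stands at the front stop and the ball has sprung out behind it (((x of old_filter in the frame of left_front between -0.006 and 0.008 m and y of old_filter in the frame of left_front between -0.006 and 0.006 m and z of old_filter in the frame of left_front between -0.004 and 0.004 m and angle between old_filter's own z axis and vertical below 0.1 rad and value of joint ball_left below 0.002 m) or (x of old_filter in the frame of right_front between -0.006 and 0.008 m and y of old_filter in the frame of right_front between -0.006 and 0.006 m and z of old_filter in the frame of right_front between -0.004 and 0.004 m and angle between old_filter's own z axis and vertical below 0.1 rad and value of joint ball_right below 0.002 m))), for 0.2 s.
3. the first new filter stands on the deck behind it in the same lane (((x of old_filter in the frame of left_front between -0.006 and 0.008 m and y of old_filter in the frame of left_front between -0.006 and 0.006 m and z of old_filter in the frame of left_front between -0.004 and 0.004 m and angle between each of old_filter, new_filter_a's own z axis and vertical below 0.1 rad and value of joint ball_left below 0.002 m and x of new_filter_a in the frame of left_middle between -0.013 and 0.072 m and y of new_filter_a in the frame of left_middle between -0.006 and 0.006 m and z of new_filter_a in the frame of left_middle between -0.004 and 0.004 m and linear speed of new_filter_a below 0.03 m/s) or (x of old_filter in the frame of left_front between -0.006 and 0.008 m and y of old_filter in the frame of left_front between -0.006 and 0.006 m and z of old_filter in the frame of left_front between -0.004 and 0.004 m and angle between each of old_filter, new_filter_b's own z axis and vertical below 0.1 rad and value of joint ball_left below 0.002 m and x of new_filter_b in the frame of left_middle between -0.013 and 0.072 m and y of new_filter_b in the frame of left_middle between -0.006 and 0.006 m and z of new_filter_b in the frame of left_middle between -0.004 and 0.004 m and linear speed of new_filter_b below 0.03 m/s) or (x of old_filter in the frame of right_front between -0.006 and 0.008 m and y of old_filter in the frame of right_front between -0.006 and 0.006 m and z of old_filter in the frame of right_front between -0.004 and 0.004 m and angle between each of old_filter, new_filter_a's own z axis and vertical below 0.1 rad and value of joint ball_right below 0.002 m and x of new_filter_a in the frame of right_middle between -0.013 and 0.072 m and y of new_filter_a in the frame of right_middle between -0.006 and 0.006 m and z of new_filter_a in the frame of right_middle between -0.004 and 0.004 m and linear speed of new_filter_a below 0.03 m/s) or (x of old_filter in the frame of right_front between -0.006 and 0.008 m and y of old_filter in the frame of right_front between -0.006 and 0.006 m and z of old_filter in the frame of right_front between -0.004 and 0.004 m and angle between each of old_filter, new_filter_b's own z axis and vertical below 0.1 rad and value of joint ball_right below 0.002 m and x of new_filter_b in the frame of right_middle between -0.013 and 0.072 m and y of new_filter_b in the frame of right_middle between -0.006 and 0.006 m and z of new_filter_b in the frame of right_middle between -0.004 and 0.004 m and linear speed of new_filter_b below 0.03 m/s))), for 0.2 s.
At the end, for the whole second after the job is handed in: In one lane, upright (0.1 rad), on the deck (4 mm), within 6 mm of its centre line, at rest: the old filter 6 mm before to 8 mm behind the front place, ball pressed under 2 mm; both new ones behind it, 13 mm before the middle place to 10 mm behind the back place (((x of old_filter in the frame of left_front between -0.006 and 0.008 m and y of old_filter in the frame of left_front between -0.006 and 0.006 m and z of old_filter in the frame of left_front between -0.004 and 0.004 m and angle between each of old_filter, new_filter_a, new_filter_b's own z axis and vertical below 0.1 rad and value of joint ball_left below 0.002 m and x of new_filter_a in the frame of left_middle between -0.013 and 0.072 m and y of new_filter_a in the frame of left_middle between -0.006 and 0.006 m and z of new_filter_a in the frame of left_middle between -0.004 and 0.004 m and x of new_filter_b in the frame of left_middle between -0.013 and 0.072 m and y of new_filter_b in the frame of left_middle between -0.006 and 0.006 m and z of new_filter_b in the frame of left_middle between -0.004 and 0.004 m) or (x of old_filter in the frame of right_front between -0.006 and 0.008 m and y of old_filter in the frame of right_front between -0.006 and 0.006 m and z of old_filter in the frame of right_front between -0.004 and 0.004 m and angle between each of old_filter, new_filter_a, new_filter_b's own z axis and vertical below 0.1 rad and value of joint ball_right below 0.002 m and x of new_filter_a in the frame of right_middle between -0.013 and 0.072 m and y of new_filter_a in the frame of right_middle between -0.006 and 0.006 m and z of new_filter_a in the frame of right_middle between -0.004 and 0.004 m and x of new_filter_b in the frame of right_middle between -0.013 and 0.072 m and y of new_filter_b in the frame of right_middle between -0.006 and 0.006 m and z of new_filter_b in the frame of right_middle between -0.004 and 0.004 m)) and linear speed of each of old_filter, new_filter_a, new_filter_b below 0.02 m/s); the robot touches nothing.
It fails at once if the carton in the other lane is moved by more than 20 mm (distance of carton from where it was at the start of the episode above 0.02 m).
It fails at once if the bearing in the tray is moved by more than 20 mm (distance of bearing from where it was at the start of the episode above 0.02 m).
It fails at once if a tool, the jar or the gear blank on the bench is moved by more than 20 mm (distance of any of wrench, screwdriver, grease_jar, gear from where it was at the start of the episode above 0.02 m).
It also fails if it takes over 72 s, if anything falls off the work surface, if the arm or the gripper's body presses on something with over 40 N, if the wrist force passes 120 N, or if a joint passes its speed limit or range.

## Robot

A 6-joint arm with a two-finger parallel gripper is mounted at the origin on the work surface. World frame = base frame: x ahead of the robot, y to its left, z up, the work surface at z = 0. Lengths are in mm, angles in rad, forces in N, time in s.
With the tool pointing down it reaches from about 300 to 775 mm from the base axis. Payload 14.6 kg.
Tool frame: the origin (TCP) lies between the finger pads; the fingertips stand manip.finger_overhang ahead of it and the grasp point (between the pads) lies 2 mm behind it (manip.finger_overhang is the distance from the TCP to the fingertips, in mm); z points along the fingers, y is the direction in which the jaws open and shut (so a half turn about z gives the same grasp; the last joint's range is limited). The gripper opens to 94 mm and grips with 3 to 60 N. Pads are 16 mm wide; open, the fingers measure 119 mm over their backs; the gripper's body (75 mm by 177 mm) begins 78 mm behind the grasp point.
Start: joints at [-1.189, 0.3, 1.521, -0, 1.321, -0.067], TCP at [238.629, -495.526, 222.446] pointing down, gripper open.
Joint ranges: [-3.03, 3.03], [-0.79, 2.21], [0.23, 2.52], [-1.04, 4.18], [0, 3.07], [-2.55, 2.55]. Speed limits (rad/s): [2.22, 2.22, 2.57, 3.14, 3.14, 3.14].

## Interface

Orientations are given as [roll, pitch, yaw] about the fixed x, y, z axes, in that order (R = Rz(yaw) Ry(pitch) Rx(roll)).
In Python, from cell import manip gives the robot as it stands.
- The arm moves only by the tool drive_tool, never from a script. Its argument "steps" is a list of rows, each an object with "delta_pos": the shift along the world's x, y, z in mm, a list of three; "yaw": the turn about the world's z in rad; "hand": the finger opening in mm, from 0 to 94. A call has 1 to 5 rows; each row shifts and turns the commanded pose from where the row before left it; what a row does not reach is not made up. A row lasts 1/12 s, in which the tool goes at most 41.7 mm and 7.16 degrees, less where a joint would pass 70% of its speed; a pose out of reach is approached as far as the arm can. A call is refused whole if a number of a shift passes 41.7 or a number of a turn 0.125, either way. A call with a gripper value outside its range is refused whole. The fingers move at their own pace and stop on an object; "squeeze" is the grip in N (left out, the last holds). Time passes only in rows, so rows that do not move let the fingers close. It gives the time, the measured TCP pose, the force and the opening at its end, in the units of the state.
- manip.read_state(): the state, without advancing time (a new reading comes with each control period).
- manip.camera(name): name is "side" or "top"; returns a dict with "frame" (384x512x3 uint8, red, green, blue), "range_z" (384x512 float32, mm along the optical axis (not along the pixel's ray), 0 where there is no reading), "intrinsics" (3x3 intrinsics, pixels), "position" and "attitude" of the camera in the world. Camera axes: x right, y down, z forward; pixel columns grow to the right and rows downward; lengths in mm; the calibration is good to about 2 mm. A picture is of the moment at which its call begins.
- manip.sign_off(): hands the job in, once; it reports no verdict.
The state is a dict: "clock": time; "joints": joint angles; "qd": joint speeds; "effort": joint torques, N m; "eef_pos": TCP position; "eef_rot": TCP orientation; "wrist_force": force on the tool from outside, world axes, zero at the start; "moment": the same for the moment, N m; "finger_gap": finger opening in mm.
Only numpy, scipy, OpenCV 4.12 (cv2) and the standard library are available. Lean on these libraries where they do the work, as an engineer would, in place of code of your own. Each camera call takes 0.05 s, during which the arm holds its last target.

## Working session

There is one attempt and no reset: what is moved stays moved. The work goes in short steps, Python scripts to look and compute and a tool call to move; the robot and the scene stay as the last step left them, time stands still between calls to the robot, and variables do not carry over. Pictures are saved under pics/ and viewed, and the job is handed in when it is done.

Besides the shell and the picture viewer there is one more tool, called by a JSON object that holds its "name" and its "arguments". drive_tool: Moves the arm, as the interface text tells. Its arguments: {"type":"object","properties":{"steps":{"type":"array"},"squeeze":{"type":"number"}},"required":["steps"]}

```bash
ls; mkdir -p pics
python3 - <<'E'
from cell import manip
import cv2
print(manip.finger_overhang); print(manip.read_state())
for n in("side","top"):
    c=manip.camera(n); cv2.imwrite(f"pics/{n}0.png",c["frame"][:,:,::-1]); print(n,c["intrinsics"],c["position"],c["attitude"])
E
```

```text
pics
17.0
{'clock': 0.0, 'joints': array([-1.18861144e+00,  3.00497497e-01,  1.52157607e+00,  1.81280677e-05,
        1.32066504e+00, -6.65923307e-02]), 'qd': array([-0.00082455,  0.00076379,  0.00025339,  0.00064829,  0.00113846,
       -0.00025441]), 'effort': array([ 1.30960820e-03, -5.31807625e+01, -3.52742636e+01,  7.08904839e-02,
        2.43537506e-02, -1.24676853e-04]), 'eef_pos': array([ 238.54363247, -495.31953102,  221.87394875]), 'eef_rot': array([-3.14045041e+00, -9.37750674e-05,  4.48772669e-01]), 'wrist_force': array([-0.07644361,  0.59130543,  0.63232972]), 'moment': array([ 0.01063774,  0.04276544, -0.01942632]), 'finger_gap': 93.93894877000373}
side [[427.6601144    0.         252.15984538]
 [  0.         427.6601144  197.18338973]
 [  0.           0.           1.        ]] [229.17157457 942.48443895 850.80403145] [-2.27875923  0.01840256 -2.74838981]
top [[463.24806332   0.         248.61237722]
 [  0.         463.24806332 196.38405305]
 [  0.           0.           1.        ]] [ 364.50393477  147.58344632 1219.89991553] [-2.96577936  0.02952047 -1.59814031]
```

View pics/side0.png

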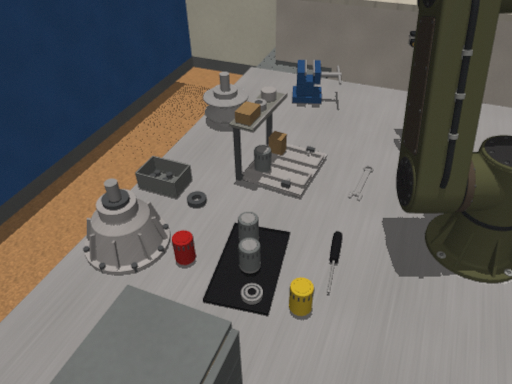

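View pics/top0.png

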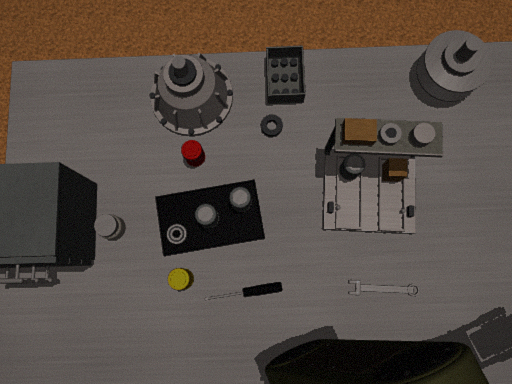

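The old filter is in the left lane at about (352,166) in the top view, and the carton is in the right lane at (397,169). The new filters are in the tray at (206,214) and (240,198), with the bearing at (177,234). Next I'll measure them.

```bash
cat > h.py <<'E'
from cell import manip
import cv2, numpy as np
from scipy.spatial.transform import Rotation as R
def cam(n):
    c=manip.camera(n); c["R"]=R.from_euler("xyz",c["attitude"]).as_matrix(); return c
def cloud(c):
    K=c["intrinsics"]; z=c["range_z"]; v,u=np.mgrid[:384,:512]
    p=np.stack([(u-K[0,2])/K[0,0]*z,(v-K[1,2])/K[1,1]*z,z],-1)
    P=p@c["R"].T+c["position"]; P[z<=0]=np.nan; return P
def ray(c,u,v,zp):
    K=c["intrinsics"]; d=c["R"]@np.array([(u-K[0,2])/K[0,0],(v-K[1,2])/K[1,1],1]); p=c["position"]
    return p+d*(zp-p[2])/d[2]
def proj(c,P):
    q=(np.asarray(P)-c["position"])@c["R"]; K=c["intrinsics"]; return q[...,:2]/q[...,2:]*K[0,0]+K[:2,2]
E
python3 - <<'E'
from h import *
c=cam("top"); P=cloud(c)
for u,v in [(206,214),(240,198),(352,162),(177,234),(397,165),(385,210),(100,320),(370,215),(385,150)]: print(u,v,P[v,u].round(1))
f=c["frame"][:,:,::-1]
cv2.imwrite("pics/rack1.png",cv2.resize(f[110:245,310:450],None,fx=5,fy=4.4,interpolation=cv2.INTER_CUBIC)[:600])
cv2.imwrite("pics/tray1.png",cv2.resize(f[170:265,145:275],None,fx=6,fy=6,interpolation=cv2.INTER_CUBIC))
s=cam("side");f=s["frame"][:,:,::-1]
cv2.imwrite("pics/rack1s.png",cv2.resize(f[80:210,215:345],None,fx=4.6,fy=4.6,interpolation=cv2.INTER_CUBIC))
E
```

```text
206 214 [526.7 282.8  81.4]
240 198 [564.3 197.3  81.3]
352 162 [642.3 -82.8 100. ]
177 234 [485.5 367.1  16.8]
397 165 [ 634.1 -196.4   86.5]
385 210 [ 531.  -175.4   21.5]
100 320 [271.1 569.9  -0.6]
370 215 [ 520.2 -137.8   13.4]
385 150 [ 641.5 -136.7  204.7]
```

View pics/rack1.png

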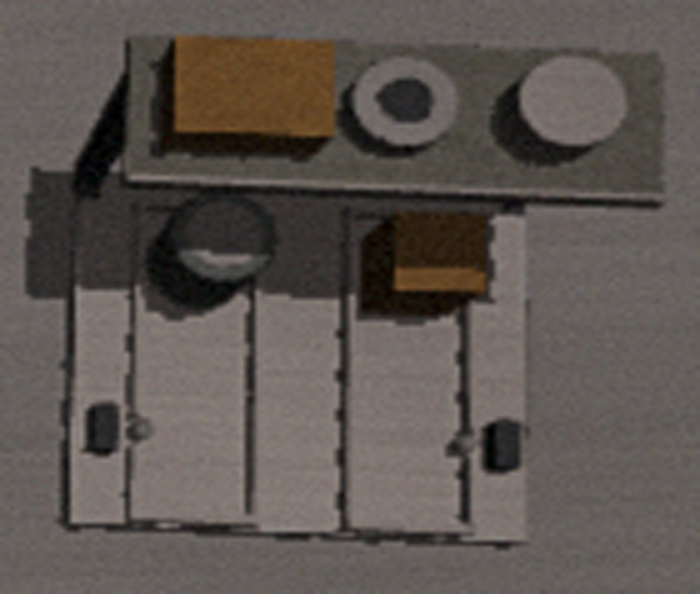

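View pics/rack1s.png

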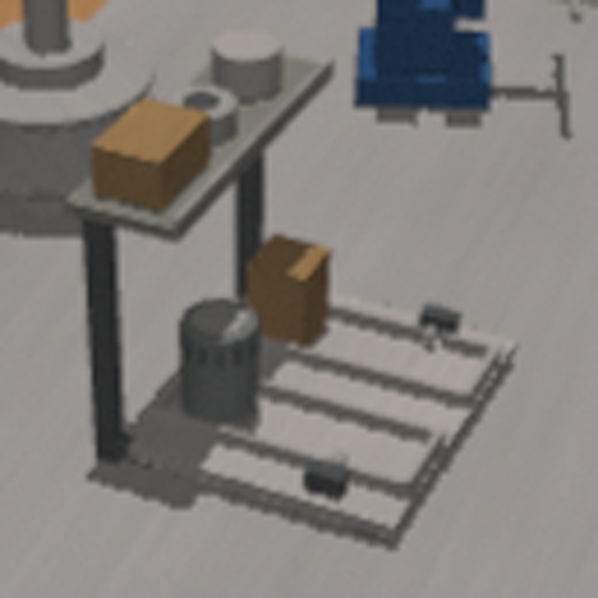

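View pics/tray1.png

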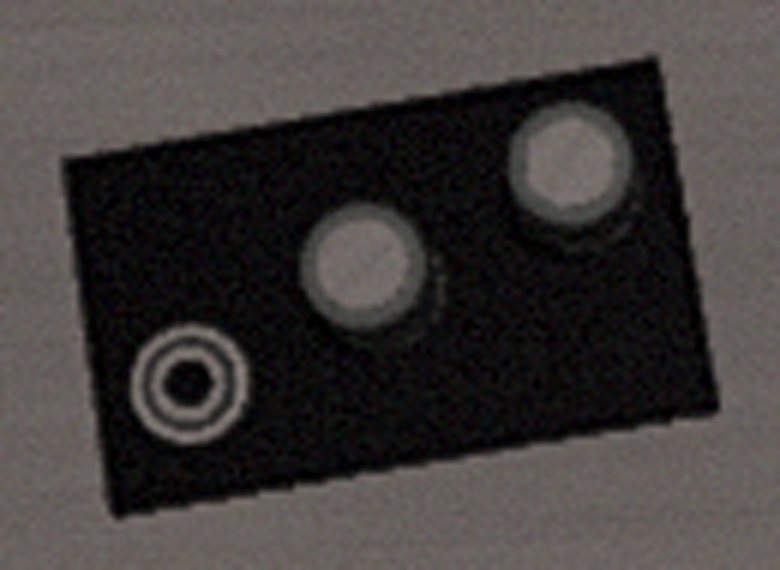

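Run:
```python
from h import *
c=cam("top"); g=cv2.GaussianBlur(c["frame"],(3,3),0).mean(2)
np.set_printoptions(linewidth=220)
for v in (190,200,215): print(v,g[v,316:425].round().astype(int))
for u in (345,375,390): print(u,g[205:245,u].round().astype(int))
P=cloud(c)
for v in (190,215): print(P[v,318:425,2].round().astype(int))
print(P[205:245,345,2].round().astype(int))
# template filter tops from depth
for (u,v) in [(206,214),(240,198)]:
    m=np.zeros(P.shape[:2],bool); m[v-20:v+20,u-20:u+20]=1; m&=(P[...,2]>74)&(P[...,2]<88)
    q=P[m]; print(len(q),q.mean(0), q.min(0),q.max(0), cv2.minEnclosingCircle(q[:,:2].astype(np.float32)))
s=cam("side");Q=cloud(s)
for n,D in (("top",P),("side",Q)):
    m=(abs(D[...,0]-645)<60)&(abs(D[...,1]+85)<45)&(D[...,2]>40)&(D[...,2]<115)
    q=D[m]; print(n,len(q),q.min(0),q.max(0),np.nanmax(q[:,2]))
    t=q[q[:,2]>92]; print(len(t),t.mean(0),t.min(0),t.max(0))
    b=q[q[:,2]<85]
    if len(b)>10:
        A=np.c_[2*b[:,:2],np.ones(len(b))]; s_=np.linalg.lstsq(A,(b[:,:2]**2).sum(1),rcond=None)[0]; print("fit",s_[:2],np.sqrt(s_[2]+s_[0]**2+s_[1]**2))
```

```text
190 [ 98  98  98  97  97  98  85  59  59  96 119 119 118 119 119 118 119 120 118  98  81  99 117 119 118 118 120 120 119 118 119 118 119 120 121 121 121 121 122 122 122 123 114  86  73  98 118 121 121 121 120 119 119 118
 118 118 119 119 119 119 119 101  68  70 101 116 116 116 117 117 116 115 115 115 114 112 112 114 114 112 112 114 116 117 107  74  49  65  97 114 116 115 115 115 115 116 117 117 110  97  93  96  97  95  95  95  96  97
  96]
200 [ 98  97  97  98  98  96  79  64  81 111 123 125 122 116 113 112 114 120 108  77  75 102 120 122 121 121 120 121 121 121 120 120 120 121 122 122 121 121 120 120 121 124 109  74  67  97 116 117 119 119 119 119 118 119
 119 118 117 118 120 120 119 100  74  82 108 117 117 118 118 117 115 115 116 118 117 116 116 116 116 115 115 117 117 117 104  69  41  55  94 115 117 116 115 116 116 117 116 115 108  97  93  94  96  96  95  94  95  96
  96]
215 [ 98  98  97  97  98  86  57  58  99 121 120 119 119 120 121 121 121 120 103  78  85 110 119 119 118 118 117 117 117 117 118 118 118 117 117 117 118 119 118 118 118 120 104  73  73 103 119 120 120 119 119 120
[... 1759 characters left out ...]
74.26439353] [593.57529812 225.30851834  87.36768486] ((567.6316528320312, 198.67886352539062), 26.8911190032959)
top 483 [ 613.14163751 -114.48589326   40.85669922] [693.26740164 -40.02844414 109.08812137] 109.08812136907818
355 [639.53821222 -87.62808128  96.95375517] [ 613.15669208 -113.73944606   92.22015996] [692.80675097 -40.02844414 109.08812137]
fit [ 667.66616103 -100.7837286 ] 53.74290447523031
side 386 [ 608.99650461 -116.63902448   40.13959243] [691.57390855 -40.33960885 105.37253592] 105.3725359195738
156 [636.19511508 -83.29410947  97.65968712] [ 610.27795332 -116.63902448   92.06610182] [690.80842642 -40.81557184 105.37253592]
fit [644.91989173 -77.30839254] 25.189438315823157
```

```bash
cat > rack.py <<'E'
from h import *
from scipy.optimize import least_squares
def solve():
    zs=[];
    c=cam("top"); zs=[cloud(c)]+[cloud(cam("top")) for _ in range(2)]
    P=np.nanmedian(zs,0); Z=P[...,2]
    obs=[] # (pt, axis, value)
    for v in range(182,224):
        u=319+np.argmax(Z[v,319:330]>9); obs.append((ray(c,u-.5,v,20),'y',118))
        u=410+np.argmax(Z[v,410:422]<9); obs.append((ray(c,u-.5,v,20),'y',-118))
        for u0,y in ((335.5,86),(360,24),(379,-24),(402,-86)):
            w=np.arange(int(u0)-4,int(u0)+6); m=Z[v,w]>25.5
            if m.any() and m.sum()<4 and Z[v,w].max()<37: obs.append((ray(c,w[m].mean(),v,32),'y',y))
    for u in range(330,410):
        v=223+np.argmax(Z[223:240,u]<16); obs.append((ray(c,u,v-.5,34),'x',-106))
    pts=np.array([o[0] for o in obs]); ax=np.array([o[1]=='x' for o in obs]); val=np.array([o[2] for o in obs])
    def res(p):
        cs,sn=np.cos(p[2]),np.sin(p[2]); d=pts[:,:2]-p[:2]
        return np.where(ax,cs*d[:,0]+sn*d[:,1],-sn*d[:,0]+cs*d[:,1])-val
    r=least_squares(res,[595,-135,0],loss="soft_l1"); e=res(r.x)
    for y in (118,86,24,-24,-86,-118): print(y,(val==y).sum(),np.median(e[val==y]).round(2))
    print('front',np.median(e[ax]),e[ax].std()); return r.x
if __name__=="__main__":
    p=solve(); print("rack",p)
    cs,sn=np.cos(p[2]),np.sin(p[2]); M=np.array([[cs,-sn],[sn,cs]])
    for n,x in (("front",-70),("mid",-8),("back",54),("ball",-50.5)): print(n,p[:2]+M@[x,55])
    for q in ([644.9,-77.3],): print("old in rack",M.T@(np.array(q)-p[:2]))
    Q=cloud(cam("side"))
    m=(abs(Q[...,0]-640)<45)&(abs(Q[...,1]+85)<45)&(Q[...,2]>35)&(Q[...,2]<90)
    # restrict to cylinder's side points
    b=Q[m]; b=b[(b[:,1]<-50)]
    for _ in range(4):
        f=least_squares(lambda s:np.hypot(b[:,0]-s[0],b[:,1]-s[1])-27,[640,-85],loss="soft_l1").x
        b=b[abs(np.hypot(b[:,0]-f[0],b[:,1]-f[1])-27)<6]
    print("side cyl",f,len(b),"rack",M.T@(f-p[:2]))
E
python3 rack.py
```

```text
118 42 0.17
86 31 -0.2
24 42 0.06
-24 42 -0.46
-86 37 0.2
-118 42 0.4
front -0.14504571815516698 5.788241749249706
rack [ 5.83055644e+02 -1.38089532e+02 -7.66756996e-02]
front [517.47434605 -77.889088  ]
mid [579.29218128 -82.63832459]
back [641.1100165  -87.38756118]
ball [536.91705229 -79.38279951]
old in rack [57.00613485 65.34823747]
side cyl [637.26515598 -89.1846491 ] 229 rack [50.30409421 52.9136736 ]
```

Run:
```python
from h import *
c=cam("top"); p=np.array([583.06,-138.09]);a=-.0767;M=np.array([[np.cos(a),-np.sin(a)],[np.sin(a),np.cos(a)]])
P=cloud(c)
def rk(q): return M.T@(q[:2]-p)
m=(P[...,2]>90)&(P[...,2]<108)&(abs(P[...,0]-640)<50)&(abs(P[...,1]+85)<35)
m=cv2.morphologyEx(m.astype(np.uint8),cv2.MORPH_OPEN,np.ones((3,3)))
v,u=np.nonzero(m); print(u.min(),u.max(),v.min(),v.max())
q=np.array([rk(ray(c,a_,b_,98)) for a_,b_ in zip(u,v)]); print(q.min(0),q.max(0),q.mean(0))
print("carton")
m=(P[...,2]>78)&(P[...,2]<95)&(abs(P[...,0]-640)<50)&(abs(P[...,1]+196)<40)
v,u=np.nonzero(m);q=np.array([rk(ray(c,a_,b_,86)) for a_,b_ in zip(u,v)]); print(q.min(0),q.max(0))
f=c["frame"][:,:,::-1]
cv2.imwrite("pics/old.png",cv2.resize(f[140:195,325:385],None,fx=10,fy=10,interpolation=cv2.INTER_CUBIC))
for (u,v) in [(355,154),(355,158),(355,162),(355,168)]: print(P[v,u], rk(P[v,u]))
# board edge
for u in (340,390,430):
    col=P[140:175,u,2]; k=np.max(np.nonzero(col>180)[0])+140; print(u,k,rk(ray(c,u,k+.5,200)))
```

```text
344 364 154 174
[24.83317656 29.76978919] [76.27328213 79.05301861] [51.14608565 54.63871653]
carton
[ 26.46459937 -76.71687477] [ 73.73348188 -32.06633529]
[663.50592839 -92.33088828  96.11216274] [76.70313343 51.78873449]
[653.30957097 -91.67867214  95.93601547] [66.4867774  51.65773907]
[643.55132414 -91.37921046  94.10699938] [56.73427365 51.20859644]
[627.54818277 -89.7005855   97.17960377] [40.64955723 51.65604842]
340 152 [ 49.5570639  105.49489768]
390 154 [49.51320541 -6.4907202 ]
430 156 [ 48.55051327 -95.41415615]
```

View pics/old.png

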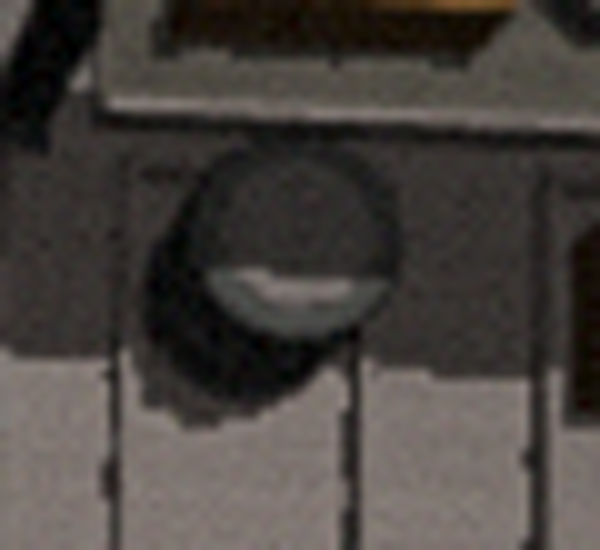

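{"name": "drive_tool", "arguments": {"steps": [{"delta_pos": [20.6, 27.7, 0], "yaw": -0.035, "hand": 94}, {"delta_pos": [20.6, 27.7, 0], "yaw": -0.035, "hand": 94}, {"delta_pos": [20.6, 27.7, 0], "yaw": -0.035, "hand": 94}, {"delta_pos": [20.6, 27.7, 0], "yaw": -0.035, "hand": 94}, {"delta_pos": [20.6, 27.7, 0], "yaw": -0.035, "hand": 94}]}}

```text
clock: 0.97
eef_pos: [342.3, -355.6, 222.6]
eef_rot: [3.141, -0.0, 0.272]
wrist_force: [0.1, 0.1, 0.4]
finger_gap: 94.2
```

{"name": "drive_tool", "arguments": {"steps": [{"delta_pos": [20.6, 27.7, 0], "yaw": -0.035, "hand": 94}, {"delta_pos": [20.6, 27.7, 0], "yaw": -0.035, "hand": 94}, {"delta_pos": [20.6, 27.7, 0], "yaw": -0.035, "hand": 94}, {"delta_pos": [20.6, 27.7, 0], "yaw": -0.035, "hand": 94}, {"delta_pos": [20.6, 27.7, 0], "yaw": -0.035, "hand": 94}]}}

```text
clock: 1.38
eef_pos: [445.4, -217.0, 222.6]
eef_rot: [3.141, -0.0, 0.097]
wrist_force: [-0.0, -0.4, -0.1]
finger_gap: 93.9
```

{"name": "drive_tool", "arguments": {"steps": [{"delta_pos": [10, 27.7, 0], "yaw": -0.035, "hand": 94}, {"delta_pos": [10, 27.7, 0], "yaw": -0.035, "hand": 94}, {"delta_pos": [10, 27.7, 0], "yaw": -0.035, "hand": 94}, {"delta_pos": [10, 27.7, 0], "yaw": -0.035, "hand": 94}, {"delta_pos": [10, 27.7, 0], "yaw": -0.035, "hand": 94}]}}

```text
clock: 1.8
eef_pos: [494.9, -78.6, 222.6]
eef_rot: [3.142, -0.0, -0.078]
wrist_force: [0.3, -0.6, -0.4]
finger_gap: 94.0
```

Run:
```python
from h import *
np.set_printoptions(suppress=True,precision=3)
s=manip.read_state(); print({k:s[k] for k in("clock","joints","eef_pos","eef_rot")})
for n in("side","top"):
    c=cam(n);f=c["frame"][:,:,::-1];cv2.imwrite(f"pics/{n}1.png",cv2.resize(f,None,fx=1.5,fy=1.5))
```

```text
{'clock': 1.8, 'joints': array([-0.231,  0.191,  1.657, -0.   ,  1.294,  1.418]), 'eef_pos': array([494.94 , -78.557, 222.579]), 'eef_rot': array([ 3.142, -0.   , -0.078])}
```

View pics/side1.png

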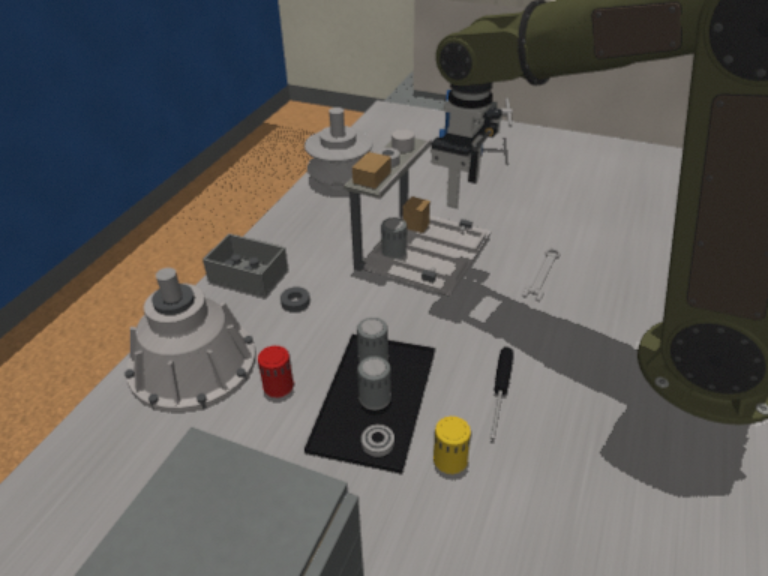

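View pics/top1.png

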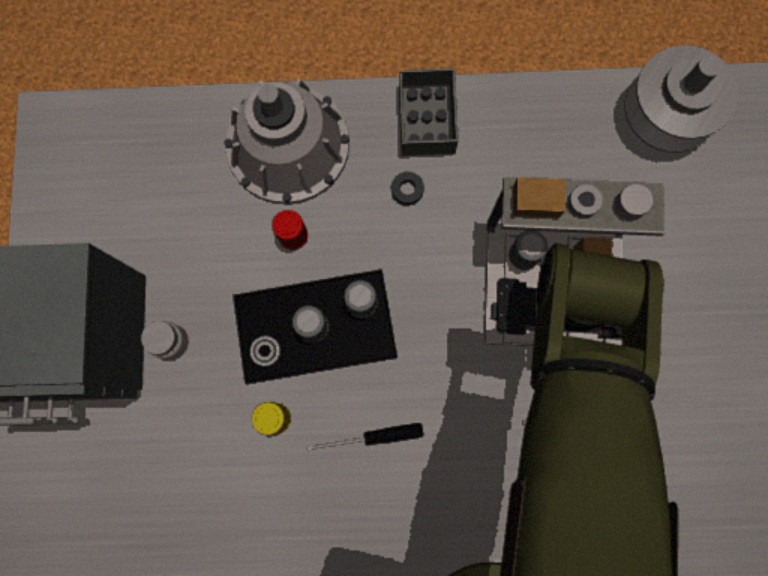

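The picture shows the hand upright in front of the rack. It has a dark wide bar, then a narrower grey coupling and flange. I'll measure its profile to see how much room there is under the board.

Run:
```python
from h import *
np.set_printoptions(suppress=True,precision=1)
t=np.array([494.9,-78.6,222.6]); a=-.078
for n in("side","top"):
    c=cam(n); P=cloud(c).reshape(-1,3); d=P-t
    x=np.cos(a)*d[:,0]+np.sin(a)*d[:,1]; y=-np.sin(a)*d[:,0]+np.cos(a)*d[:,1]; z=d[:,2]
    print(n)
    for z0 in range(-20,380,15):
        m=(abs(x)<110)&(abs(y)<110)&(z>=z0)&(z<z0+15)
        if m.sum()>3: print(z0,m.sum(),"x",np.percentile(x[m],[1,10,50,90,99]),"y",np.percentile(y[m],[1,50,99]))
f=cam("side"); im=f["frame"][:,:,::-1][20:160,260:370]; cv2.imwrite("pics/hand.png",cv2.resize(im,None,fx=4.2,fy=4.2,interpolation=cv2.INTER_CUBIC))
```

```text
side
-20 40 x [-10.8 -10.6  -3.6   5.7   6.4] y [-53.  -45.7  60.7]
-5 70 x [-11.3 -10.7  -2.5   5.8   7. ] y [-51.9  50.7  62.1]
10 65 x [-11.2 -10.6  -4.9   4.4   7.6] y [-54.7  56.2  62.3]
25 60 x [-11.4 -10.6  -5.2   4.3   8. ] y [-56.4  57.9  64.8]
40 56 x [-11.5 -10.8  -6.4   3.7   6.2] y [-56.   58.8  63.9]
55 47 x [-11.8 -10.2  -2.3   5.4   6.7] y [-54.3  59.5  64.6]
70 58 x [-34.2 -31.2  -6.3  20.5  30. ] y [-76.6  79.9  84.6]
85 245 x [-35.5 -34.5 -23.2  18.   29.8] y [-74.1  78.4  84.1]
100 176 x [-36.  -34.5 -22.9  19.1  30.6] y [-80.7  84.9  90.6]
115 472 x [-35.2 -29.  -13.4  18.5  30. ] y [-83.5  57.4  91.9]
130 119 x [-23.6 -22.  -10.9  12.8  17.6] y [-15.3  40.4  45.2]
145 103 x [-33.7 -20.9  -6.9  13.   17.1] y [14.4 41.4 44.9]
160 206 x [-37.3 -34.7 -10.7  22.3  29.2] y [-3.2 38.5 45.3]
175 201 x [-37.8 -32.8 -12.8  21.   32.1] y [-14.3  27.6  39.7]
190 143 x [-35.6 -32.8 -13.2  15.4  28.5] y [-0.4 30.1 36.6]
205 54 x [-33.6 -29.6  -9.   12.   22.5] y [ 7.3 31.5 58.2]
220 154 x [-51.7 -36.3  -4.6  25.   36.9] y [49.3 59.6 64.7]
235 312 x [-107.3  -76.3  -25.2   26.
[... 902 characters left out ...]
1.2 -26.7 -23.9] y [-17.    7.9  20.6]
205 50 x [-33.1 -32.6 -30.4 -27.9 -26.2] y [-10.5   6.4  19. ]
220 37 x [-59.5 -53.1 -41.2 -18.8  21.5] y [-35.9  56.1  63.7]
235 152 x [-84.5 -64.8 -38.7  16.6  40.2] y [-35.9  59.4  68.1]
250 373 x [-95.5 -61.2 -34.   20.2  44.6] y [-45.8  27.6  68.7]
265 994 x [-103.1  -47.1  -22.9   32.3   41.3] y [-53.5   8.3  71.9]
280 2238 x [-99.2 -24.5  -0.4  20.2  30.6] y [-55.1   1.2  71.8]
295 1127 x [-105.9  -87.2  -51.2  -16.8   -0.7] y [-50.3  44.3  71.5]
310 952 x [-109.2 -101.5  -78.2  -66.9  -60. ] y [-40.8  32.1  67. ]
325 973 x [-109.6 -106.7  -96.7  -81.7  -75.5] y [-23.4  21.2  56.9]
340 114 x [-109.8 -109.2  -93.9  -88.6  -85.9] y [ 0.3 17.1 32. ]
```

View pics/hand.png

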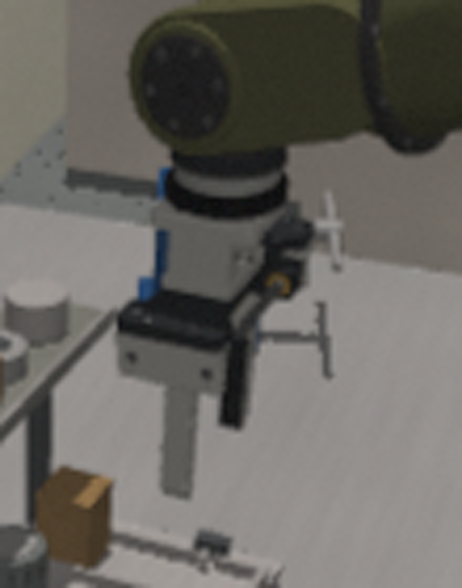

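{"name": "drive_tool", "arguments": {"steps": [{"delta_pos": [0, 0, 0], "yaw": 0.12, "hand": 94}, {"delta_pos": [0, 0, 0], "yaw": 0.12, "hand": 94}, {"delta_pos": [0, 0, 0], "yaw": 0.12, "hand": 94}, {"delta_pos": [0, 0, 0], "yaw": 0.12, "hand": 94}, {"delta_pos": [0, 0, 0], "yaw": 0.12, "hand": 94}]}}

```text
clock: 2.47
eef_pos: [494.3, -81.3, 222.5]
eef_rot: [3.141, 0.0, 0.528]
wrist_force: [0.0, -0.3, 0.6]
finger_gap: 94.2
```

{"name": "drive_tool", "arguments": {"steps": [{"delta_pos": [0, 0, 0], "yaw": 0.12, "hand": 94}, {"delta_pos": [0, 0, 0], "yaw": 0.12, "hand": 94}, {"delta_pos": [0, 0, 0], "yaw": 0.12, "hand": 94}, {"delta_pos": [0, 0, 0], "yaw": 0.12, "hand": 94}, {"delta_pos": [0, 0, 0], "yaw": 0.12, "hand": 94}]}}

```text
clock: 2.88
eef_pos: [494.3, -81.3, 222.5]
eef_rot: [3.142, 0.0, 1.128]
wrist_force: [0.4, 0.5, -0.1]
finger_gap: 94.0
```

{"name": "drive_tool", "arguments": {"steps": [{"delta_pos": [0, 0, 0], "yaw": 0.12, "hand": 94}, {"delta_pos": [0, 0, 0], "yaw": 0.12, "hand": 94}, {"delta_pos": [0, 0, 0], "yaw": 0.12, "hand": 94}, {"delta_pos": [0, 0, 0], "yaw": 0.014, "hand": 94}, {"delta_pos": [0, 0, 0], "yaw": 0, "hand": 94}]}}

```text
clock: 3.3
eef_pos: [494.4, -80.9, 222.5]
eef_rot: [3.142, 0.0, 1.494]
wrist_force: [0.1, 0.1, -0.4]
finger_gap: 93.8
```

Run:
```python
from h import *
np.set_printoptions(suppress=True,precision=1)
s=manip.read_state(); t=s["eef_pos"]; print(s["clock"],t,s["eef_rot"],s["joints"]); a=-.0767
for n in("side",):
    c=cam(n); P=cloud(c).reshape(-1,3); d=P-t
    x=np.cos(a)*d[:,0]+np.sin(a)*d[:,1]; y=-np.sin(a)*d[:,0]+np.cos(a)*d[:,1]; z=d[:,2]
    print(n)
    for z0 in range(-20,260,8):
        m=(abs(x)<110)&(abs(y)<110)&(z>=z0)&(z<z0+8)
        if m.sum()>3: print(z0,m.sum(),"x",np.percentile(x[m],[1,10,50,90,99]),"y",np.percentile(y[m],[1,50,99]))
f=cam("side"); im=f["frame"][:,:,::-1][20:160,260:370]; cv2.imwrite("pics/hand2.png",cv2.resize(im,None,fx=4.2,fy=4.2,interpolation=cv2.INTER_CUBIC))
```

```text
3.3 [494.4 -80.9 222.5] [3.1 0.  1.5] [-0.2  0.2  1.7 -0.   1.3 -0.2]
side
-20 9 x [-52.9 -51.1  45.2  50.   53.3] y [-3.1  6.2 10.6]
-12 24 x [-60.1 -59.5  -2.2  52.9  56.4] y [-9.   7.6 11.4]
-4 33 x [-60.9 -60.3  45.1  54.3  56.6] y [-7.4  7.6 12.1]
4 28 x [-61.1 -60.4 -50.6  53.3  57.1] y [-5.2  7.5 10.8]
12 34 x [-60.8 -60.2  -2.2  53.8  58.5] y [-10.8   7.1  12.4]
20 35 x [-61.3 -60.5  44.8  52.7  57.6] y [-9.   7.6 13.5]
28 28 x [-61.4 -60.3  -2.9  55.6  58.7] y [-5.1  7.7 11.2]
36 35 x [-60.8 -60.2  44.7  53.6  57.8] y [-11.5   7.9  13. ]
44 31 x [-61.3 -60.8 -51.7  49.4  54.2] y [-6.9  7.8 12. ]
52 35 x [-61.8 -60.8  46.1  52.8  56. ] y [-7.7  8.3 13. ]
60 28 x [-61.7 -60.3  -2.3  52.7  55.9] y [-4.9  8.5 13.1]
68 20 x [-58.5 -56.7  46.1  52.4  55. ] y [-6.   8.1 12.8]
76 21 x [-82.2 -81.8 -75.6  70.3  77.9] y [-30.4   9.1  34.6]
84 89 x [-82.7 -82.  -21.3  71.   78.2] y [-31.2  30.7  36.3]
92 190 x [-82.  -70.8  -1.4  62.6  78.7] y [ 5.1 28.9 36.1]
100 147 x [-88.2 -78.7  31.1  67.9  80.4] y [-30.3  24.9  36.4]
108 142 x [-89.9 -87.6  14.8  72.4  85. ] y [-25.5  21.7  37.2]
[... 420 characters left out ...]
 ] y [-29.   31.1  37.6]
172 127 x [-39.  -35.8 -15.1  20.5  33.2] y [-22.2  27.6  38.5]
180 87 x [-35.9 -31.7 -12.7  18.2  27.3] y [-10.1  25.2  34.4]
188 72 x [-35.8 -31.5  -9.7  16.6  25.5] y [-2.3 27.3 33.8]
196 84 x [-35.9 -33.6 -14.5  15.3  27.3] y [-2.8 27.7 36.2]
204 46 x [-34.3 -32.  -19.7  -3.    5.6] y [ 4.9 26.7 35.1]
212 16 x [-6.6 -3.3  6.3 19.4 23.2] y [50.2 54.8 57.9]
220 65 x [-36.  -23.8  -2.6  24.7  31.3] y [50.  58.  62.2]
228 113 x [-57.9 -43.  -10.7  27.9  37.5] y [49.3 59.4 65.5]
236 150 x [-98.4 -68.  -22.4  27.7  41.2] y [46.7 60.7 69.1]
244 191 x [-100.8  -84.3  -31.1   25.7   44.6] y [47.2 61.8 70.9]
252 210 x [-108.9  -94.7  -32.8   27.1   43.8] y [48.4 62.8 72. ]
```

View pics/hand2.png

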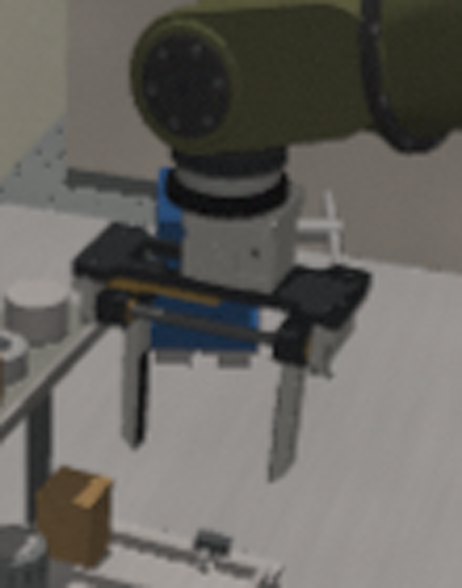

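Seen from the side, at this yaw the neck above the bar reaches only about 16 mm toward the board. The bar (76–130 mm above the TCP) fits under the board, so the far finger can get behind the old filter. I'll check the stock on the board before going in.

Run:
```python
from h import *
np.set_printoptions(suppress=True,precision=1)
c=cam("top"); P=cloud(c).reshape(-1,3); p=np.array([583.06,-138.09]);a=-.0767
d=P[:,:2]-p; x=np.cos(a)*d[:,0]+np.sin(a)*d[:,1]; y=-np.sin(a)*d[:,0]+np.cos(a)*d[:,1]; z=P[:,2]
for lo,hi in ((120,10),(10,-50),(-50,-120)):
    m=(x>40)&(x<140)&(y<lo)&(y>hi)&(z>212)&(z<255)
    print(lo,hi,m.sum(), [ (np.percentile(q[m],[1,5,50,95,99])) for q in(x,y,z)])
m=(x>45)&(x<135)&(abs(y)<125)&(z>190)&(z<210); print(np.percentile(x[m],[1,99]),np.percentile(y[m],[1,99]),np.median(z[m]))
M=np.array([[np.cos(a),-np.sin(a)],[np.sin(a),np.cos(a)]])
for q in ((-92,15),(25,14),(25,55)): print(q,p+M@q)
```

```text
120 10 961 [array([ 67.4,  68.4,  89.5, 115.3, 117.7]), array([ 10.9,  15.1,  66.4, 102.5, 103.4]), array([212.7, 216.4, 238. , 241.4, 242.7])]
10 -50 328 [array([ 50.8,  70.6,  91.4, 112. , 115.2]), array([-49.8, -49. ,  -6.7,   8. ,   8.9]), array([212.6, 214.6, 223.8, 227.7, 233.9])]
-50 -120 414 [array([ 52.4,  70.1,  89.1, 110.9, 114.9]), array([-93. , -90. , -69.8, -52.3, -50.4]), array([212.7, 217. , 233.2, 236.5, 237.6])]
[ 49.7 129.5] [-120.  118.] 203.9902427022596
(-92, 15) [ 492.5 -116.1]
(25, 14) [ 609.1 -126. ]
(25, 55) [612.2 -85.2]
```

{"name": "drive_tool", "arguments": {"steps": [{"delta_pos": [-0.4, -7, -33], "yaw": 0, "hand": 94}, {"delta_pos": [-0.4, -7, -33], "yaw": 0, "hand": 94}, {"delta_pos": [-0.4, -7, -33], "yaw": 0, "hand": 94}, {"delta_pos": [-0.4, -7, -33], "yaw": 0, "hand": 94}, {"delta_pos": [-0.4, -7, -33.5], "yaw": 0, "hand": 94}]}}

```text
clock: 3.87
eef_pos: [492.5, -115.4, 55.7]
eef_rot: [3.141, 0.0, 1.495]
wrist_force: [0.8, -1.0, 0.4]
finger_gap: 94.1
```

{"name": "drive_tool", "arguments": {"steps": [{"delta_pos": [20, -1.5, 0], "yaw": 0, "hand": 94}, {"delta_pos": [20, -1.5, 0], "yaw": 0, "hand": 94}, {"delta_pos": [20, -1.5, 0], "yaw": 0, "hand": 94}, {"delta_pos": [0, 0, 0], "yaw": 0, "hand": 94}]}}

```text
clock: 4.2
eef_pos: [555.0, -119.9, 56.9]
eef_rot: [3.14, 0.0, 1.496]
wrist_force: [-0.3, 0.7, 0.7]
finger_gap: 94.1
```

Run:
```python
from h import *
for n in("side",):
    c=cam(n); im=c["frame"][:,:,::-1][60:210,200:360]; cv2.imwrite("pics/in1.png",cv2.resize(im,None,fx=4.,fy=4.,interpolation=cv2.INTER_CUBIC))
print(manip.read_state()["wrist_force"])
```

```text
[-1.0601633  -0.07129808 -0.73099844]
```

View pics/in1.png

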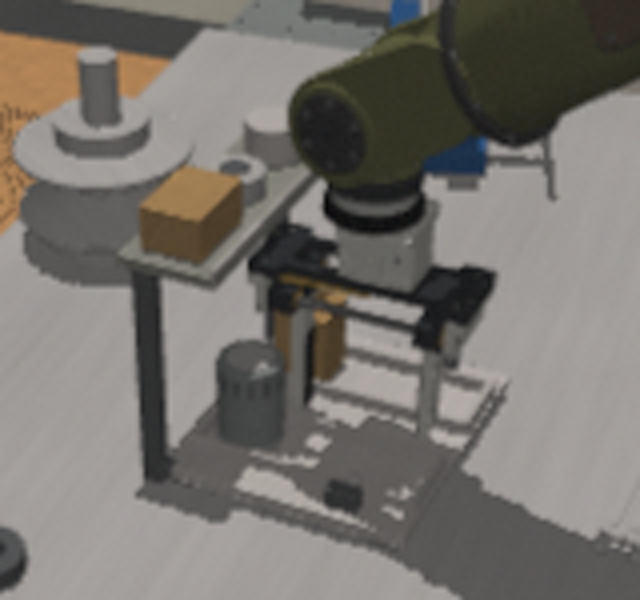

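The bar is level with the gap under the board, and the far finger runs inside the filter at (300,350). I'll keep going in.

{"name": "drive_tool", "arguments": {"steps": [{"delta_pos": [13.5, -1.2, 0], "yaw": 0, "hand": 94}, {"delta_pos": [13.5, -1.2, 0], "yaw": 0, "hand": 94}, {"delta_pos": [0, 0, 0], "yaw": 0, "hand": 94}]}}

```text
clock: 4.5
eef_pos: [580.4, -122.1, 57.0]
eef_rot: [3.141, 0.0, 1.497]
wrist_force: [-0.3, 0.1, -0.1]
finger_gap: 93.9
```

{"name": "drive_tool", "arguments": {"steps": [{"delta_pos": [10, -1.2, 0], "yaw": 0, "hand": 94}, {"delta_pos": [0, 0, 0], "yaw": 0, "hand": 94}]}}

```text
clock: 4.67
eef_pos: [589.5, -123.2, 56.9]
eef_rot: [3.142, 0.0, 1.497]
wrist_force: [-0.5, 1.0, 0.5]
finger_gap: 93.8
```

{"name": "drive_tool", "arguments": {"steps": [{"delta_pos": [10, -1.2, 0], "yaw": 0, "hand": 94}, {"delta_pos": [0, 0, 0], "yaw": 0, "hand": 94}]}}

```text
clock: 4.83
eef_pos: [599.5, -124.4, 57.0]
eef_rot: [3.141, 0.0, 1.497]
wrist_force: [-0.3, 0.6, -0.0]
finger_gap: 93.8
```

{"name": "drive_tool", "arguments": {"steps": [{"delta_pos": [7, -0.8, 0], "yaw": 0, "hand": 94}, {"delta_pos": [0, 0, 0], "yaw": 0, "hand": 94}]}}

```text
clock: 5.0
eef_pos: [606.8, -125.2, 57.1]
eef_rot: [3.141, 0.0, 1.497]
wrist_force: [0.2, -0.6, 0.3]
finger_gap: 93.8
```

Run:
```python
from h import *
for n in("side","top"):
    c=cam(n); im=c["frame"][:,:,::-1]; im=im[60:210,200:360] if n=="side" else im[100:250,300:460]; cv2.imwrite(f"pics/in2{n}.png",cv2.resize(im,None,fx=3.7,fy=3.7,interpolation=cv2.INTER_CUBIC))
print(manip.read_state()["wrist_force"])
```

```text
[-0.17380736  0.34895827  0.53065741]
```

View pics/in2side.png

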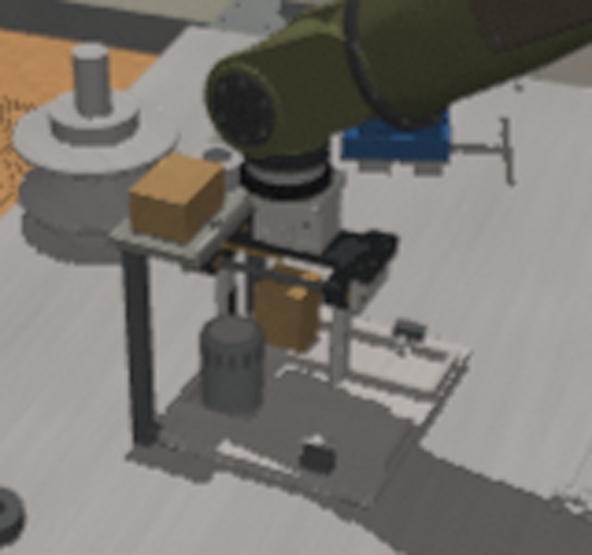

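View pics/in2top.png

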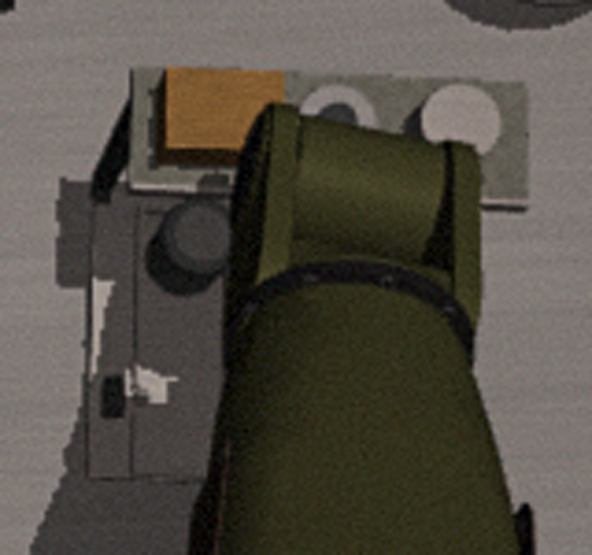

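{"name": "drive_tool", "arguments": {"steps": [{"delta_pos": [4, -0.3, 0], "yaw": 0, "hand": 94}, {"delta_pos": [0.6, 7.5, 0], "yaw": 0, "hand": 94}, {"delta_pos": [0.6, 7.5, 0], "yaw": 0, "hand": 94}, {"delta_pos": [0, 0, 0], "yaw": 0, "hand": 94}]}}

```text
clock: 5.43
eef_pos: [611.9, -108.8, 56.9]
eef_rot: [-3.142, -0.0, 1.499]
wrist_force: [-1.2, -0.1, -0.4]
finger_gap: 94.1
```

{"name": "drive_tool", "arguments": {"steps": [{"delta_pos": [0.2, 2, 0], "yaw": 0, "hand": 94}, {"delta_pos": [-5, 0.8, 0], "yaw": 0, "hand": 94}, {"delta_pos": [-5, 0.8, 0], "yaw": 0, "hand": 94}, {"delta_pos": [0, 0, 0], "yaw": 0, "hand": 94}]}}

```text
clock: 5.77
eef_pos: [602.7, -108.6, 58.4]
eef_rot: [3.137, 0.003, 1.497]
wrist_force: [4.1, -11.4, 2.9]
finger_gap: 93.9
```

Run:
```python
from h import *
for n in("side","top"):
    c=cam(n); im=c["frame"][:,:,::-1]; im=im[60:210,200:360] if n=="side" else im[100:250,300:460]; cv2.imwrite(f"pics/in3{n}.png",cv2.resize(im,None,fx=3.7,fy=3.7,interpolation=cv2.INTER_CUBIC))
print(manip.read_state()["wrist_force"])
```

```text
[  4.65398433 -10.99472108   2.51352073]
```

View pics/in3side.png

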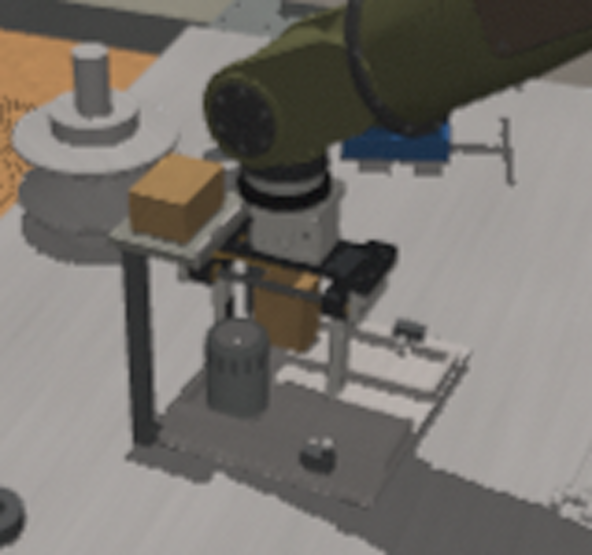

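View pics/in3top.png

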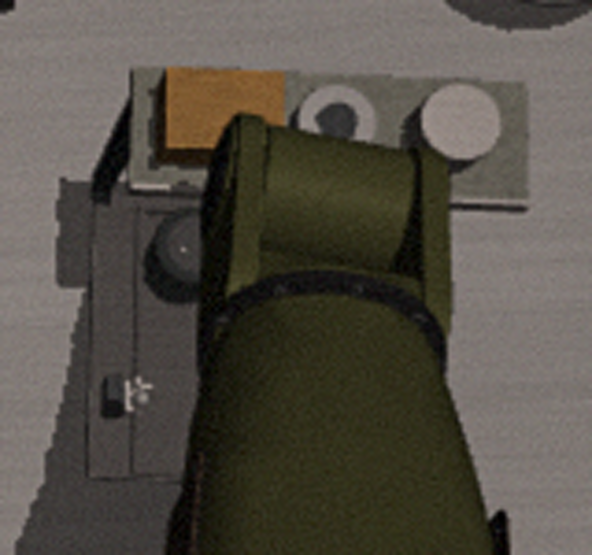

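{"name": "drive_tool", "arguments": {"steps": [{"delta_pos": [-4, -1.5, 0], "yaw": 0, "hand": 94}, {"delta_pos": [-5, 0.4, 0], "yaw": 0, "hand": 94}, {"delta_pos": [-5, 0.4, 0], "yaw": 0, "hand": 94}, {"delta_pos": [0, 0, 0], "yaw": 0, "hand": 94}]}}

```text
clock: 6.2
eef_pos: [589.5, -111.2, 59.4]
eef_rot: [3.134, 0.005, 1.495]
wrist_force: [5.6, -22.2, 7.9]
finger_gap: 94.0
```

```bash
cat > cyl.py <<'E'
from h import *
from scipy.optimize import least_squares
p=np.array([583.06,-138.09]);a=-.0767;M=np.array([[np.cos(a),-np.sin(a)],[np.sin(a),np.cos(a)]])
def rk(q): return M.T@(np.asarray(q)[:2]-p)
def side_cyl(rx,ry,zlo=35,zhi=92):
    Q=cloud(cam("side")); g=p+M@[rx,ry]
    d=np.hypot(Q[...,0]-g[0],Q[...,1]-g[1]); b=Q[(d<42)&(Q[...,2]>zlo)&(Q[...,2]<zhi)]
    f=g
    for k in range(6):
        f=least_squares(lambda s:np.hypot(b[:,0]-s[0],b[:,1]-s[1])-27,f,loss="soft_l1").x
        bb=b[abs(np.hypot(b[:,0]-f[0],b[:,1]-f[1])-27)<6]
        if len(bb)>20: b=bb
    return rk(f).round(1),len(b)
def tcp():
    s=manip.read_state(); print("t",round(s["clock"],2),"tcp rack",rk(s["eef_pos"]).round(1),"z",s["eef_pos"][2].round(1),"F",s["wrist_force"].round(1),"gap",round(s["finger_gap"],1))
E
python3 - <<'E'
from cyl import *
tcp(); print(side_cyl(36,56))
c=cam("side"); im=c["frame"][:,:,::-1]; im=im[60:210,200:360]; cv2.imwrite(f"pics/in4.png",cv2.resize(im,None,fx=3.7,fy=3.7,interpolation=cv2.INTER_CUBIC))
E
```

```text
t 6.2 tcp rack [ 4.3 27.3] z 59.4 F [  5.6 -22.2   7.9] gap 94.0
(array([36.4, 57.4]), 236)
```

View pics/in4.png

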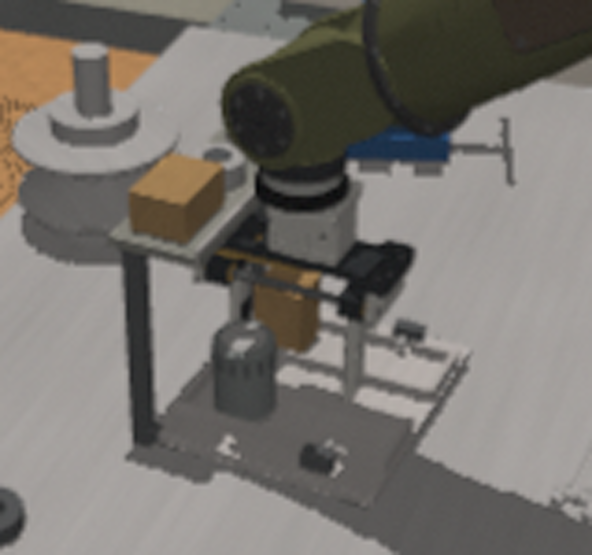

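It moved to x≈36 mm, but the finger is sliding around its flank. I'll back off sideways and put the finger fully behind it, since there is now room.

{"name": "drive_tool", "arguments": {"steps": [{"delta_pos": [0, -5, 0], "yaw": 0, "hand": 94}, {"delta_pos": [0, -10, 0], "yaw": 0, "hand": 94}, {"delta_pos": [0, 0, 0], "yaw": 0, "hand": 94}]}}

```text
clock: 6.55
eef_pos: [587.6, -123.9, 56.9]
eef_rot: [-3.141, -0.0, 1.497]
wrist_force: [-0.3, 0.1, 0.3]
finger_gap: 94.2
```

Run:
```python
from cyl import *
tcp(); print(side_cyl(36,56)); print(manip.read_state()["eef_rot"])
```

```text
t 6.55 tcp rack [ 3.4 14.5] z 56.9 F [-0.3  0.1  0.3] gap 94.2
(array([36.2, 54.3]), 251)
[-3.14087579e+00 -2.37429469e-04  1.49690045e+00]
```

{"name": "drive_tool", "arguments": {"steps": [{"delta_pos": [9, -0.7, 0], "yaw": 0, "hand": 94}, {"delta_pos": [9, -0.7, 0], "yaw": 0, "hand": 94}, {"delta_pos": [0, 0, 0], "yaw": 0, "hand": 94}]}}

```text
clock: 6.85
eef_pos: [606.7, -123.6, 56.7]
eef_rot: [3.142, -0.0, 1.498]
wrist_force: [-0.0, 0.9, 0.2]
finger_gap: 94.0
```

{"name": "drive_tool", "arguments": {"steps": [{"delta_pos": [0.8, 10, 0], "yaw": 0, "hand": 94}, {"delta_pos": [0.8, 10, 0], "yaw": 0, "hand": 94}, {"delta_pos": [0, 0, 0], "yaw": 0, "hand": 94}]}}

```text
clock: 7.1
eef_pos: [607.3, -101.6, 56.8]
eef_rot: [-3.141, -0.0, 1.499]
wrist_force: [-0.3, -0.1, -0.3]
finger_gap: 94.1
```

{"name": "drive_tool", "arguments": {"steps": [{"delta_pos": [0.8, 10, 0], "yaw": 0, "hand": 94}, {"delta_pos": [0.6, 8, 0], "yaw": 0, "hand": 94}, {"delta_pos": [0, 0, 0], "yaw": 0, "hand": 94}]}}

```text
clock: 7.35
eef_pos: [609.0, -84.2, 57.0]
eef_rot: [-3.142, -0.0, 1.499]
wrist_force: [0.0, 0.1, 0.1]
finger_gap: 93.7
```

Run:
```python
from cyl import *
tcp(); print(side_cyl(36,56))
```

```text
t 7.35 tcp rack [21.8 55.8] z 57.0 F [0.  0.1 0.1] gap 93.7
(array([36.5, 54.7]), 271)
```

{"name": "drive_tool", "arguments": {"steps": [{"delta_pos": [-8, 0.6, 0], "yaw": 0, "hand": 94}, {"delta_pos": [-8, 0.6, 0], "yaw": 0, "hand": 94}, {"delta_pos": [-8, 0.6, 0], "yaw": 0, "hand": 94}, {"delta_pos": [-8, 0.6, 0], "yaw": 0, "hand": 94}, {"delta_pos": [0, 0, 0], "yaw": 0, "hand": 94}]}}

```text
clock: 7.82
eef_pos: [576.0, -83.6, 57.0]
eef_rot: [-3.141, 0.0, 1.498]
wrist_force: [0.2, 0.6, -0.6]
finger_gap: 94.2
```

Run:
```python
from cyl import *
tcp(); print(side_cyl(10,55))
c=cam("side"); im=c["frame"][:,:,::-1]; im=im[60:210,200:360]; cv2.imwrite(f"pics/in5.png",cv2.resize(im,None,fx=3.7,fy=3.7,interpolation=cv2.INTER_CUBIC))
```

```text
t 7.82 tcp rack [-11.2  53.8] z 57.0 F [ 0.2  0.6 -0.6] gap 94.2
(array([ 7.3, 54.2]), 275)
```

View pics/in5.png

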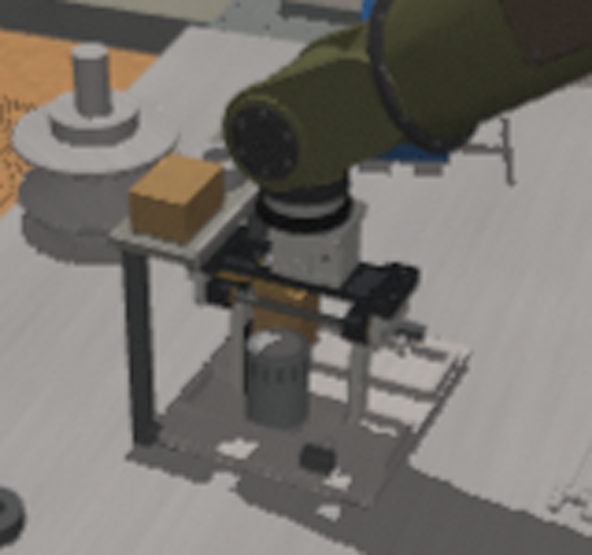

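The old filter is upright between the fingers and now at x≈7 mm. I'll drag it on to just short of the ball.

{"name": "drive_tool", "arguments": {"steps": [{"delta_pos": [-8, 0.6, 0], "yaw": 0, "hand": 94}, {"delta_pos": [-8, 0.6, 0], "yaw": 0, "hand": 94}, {"delta_pos": [-8, 0.6, 0], "yaw": 0, "hand": 94}, {"delta_pos": [-8, 0.6, 0], "yaw": 0, "hand": 94}, {"delta_pos": [0, 0, 0], "yaw": 0, "hand": 94}]}}

```text
clock: 8.33
eef_pos: [543.4, -80.9, 56.8]
eef_rot: [-3.14, -0.0, 1.498]
wrist_force: [-0.4, 0.8, 0.2]
finger_gap: 94.2
```

Run:
```python
from cyl import *
tcp(); print(side_cyl(-23,55))
```

```text
t 8.33 tcp rack [-43.9  53.9] z 56.8 F [-0.4  0.8  0.2] gap 94.2
(array([-25.4,  54.6]), 284)
```

{"name": "drive_tool", "arguments": {"steps": [{"delta_pos": [-3, 0.2, 0], "yaw": 0, "hand": 94}, {"delta_pos": [-3, 0.2, 0], "yaw": 0, "hand": 94}, {"delta_pos": [0, 0, 0], "yaw": 0, "hand": 94}]}}

```text
clock: 8.63
eef_pos: [538.7, -80.7, 56.9]
eef_rot: [-3.141, 0.0, 1.498]
wrist_force: [-0.2, 0.1, 0.4]
finger_gap: 93.7
```

Run:
```python
from cyl import *
tcp(); print(side_cyl(-31,55))
```

```text
t 8.63 tcp rack [-48.6  53.8] z 56.9 F [-0.2  0.1  0.4] gap 93.7
(array([-29.3,  54.2]), 285)
```

{"name": "drive_tool", "arguments": {"steps": [{"delta_pos": [-2.7, 0.2, 0], "yaw": 0, "hand": 94}, {"delta_pos": [0, 0, 0], "yaw": 0, "hand": 94}, {"delta_pos": [0, 0, 25], "yaw": 0, "hand": 94}, {"delta_pos": [0, 0, 25], "yaw": 0, "hand": 94}, {"delta_pos": [0, 0, 25], "yaw": 0, "hand": 94}]}}

```text
clock: 9.1
eef_pos: [535.9, -80.4, 132.6]
eef_rot: [-3.14, -0.0, 1.498]
wrist_force: [0.2, 0.6, 0.3]
finger_gap: 94.1
```

{"name": "drive_tool", "arguments": {"steps": [{"delta_pos": [0, 0, 3], "yaw": 0, "hand": 94}, {"delta_pos": [0, 0, 0], "yaw": -0.12, "hand": 0}, {"delta_pos": [0, 0, 0], "yaw": -0.12, "hand": 0}, {"delta_pos": [0, 0, 0], "yaw": -0.12, "hand": 0}, {"delta_pos": [0, 0, 0], "yaw": -0.12, "hand": 0}]}}

```text
clock: 9.52
eef_pos: [536.0, -80.5, 134.3]
eef_rot: [-3.141, 0.0, 1.012]
wrist_force: [0.0, 0.2, 0.6]
finger_gap: 71.0
```

{"name": "drive_tool", "arguments": {"steps": [{"delta_pos": [0, 0, 0], "yaw": -0.12, "hand": 0}, {"delta_pos": [0, 0, 0], "yaw": -0.12, "hand": 0}, {"delta_pos": [0, 0, 0], "yaw": -0.12, "hand": 0}, {"delta_pos": [0, 0, 0], "yaw": -0.12, "hand": 0}, {"delta_pos": [0, 0, 0], "yaw": -0.12, "hand": 0}]}}

```text
clock: 9.93
eef_pos: [536.0, -80.5, 134.2]
eef_rot: [-3.141, 0.001, 0.412]
wrist_force: [-1.0, 1.1, -0.7]
finger_gap: 37.5
```

{"name": "drive_tool", "arguments": {"steps": [{"delta_pos": [0, 0, 0], "yaw": -0.12, "hand": 0}, {"delta_pos": [0, 0, 0], "yaw": -0.12, "hand": 0}, {"delta_pos": [0, 0, 0], "yaw": -0.12, "hand": 0}, {"delta_pos": [0, 0, 0], "yaw": -0.12, "hand": 0}, {"delta_pos": [0, 0, 0], "yaw": -0.015, "hand": 0}]}}

```text
clock: 10.35
eef_pos: [536.0, -80.5, 134.3]
eef_rot: [-3.141, 0.001, -0.083]
wrist_force: [0.4, 0.3, -0.7]
finger_gap: 4.3
```

Run:
```python
from cyl import *
tcp(); print(side_cyl(-32,55), manip.read_state()["eef_rot"])
c=cam("side"); im=c["frame"][:,:,::-1]; im=im[60:210,200:360]; cv2.imwrite(f"pics/in6.png",cv2.resize(im,None,fx=3.7,fy=3.7,interpolation=cv2.INTER_CUBIC))
```

```text
t 10.35 tcp rack [-51.3  53.9] z 134.3 F [ 0.4  0.3 -0.7] gap 4.3
(array([-34.1,  53. ]), 251) [-3.14149747e+00  8.77466753e-04 -7.75528483e-02]
```

View pics/in6.png

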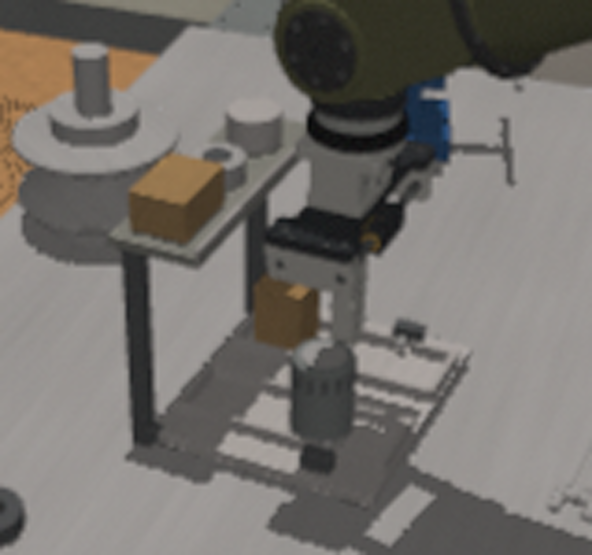

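{"name": "drive_tool", "arguments": {"steps": [{"delta_pos": [19, -1.1, 0], "yaw": 0, "hand": 0}, {"delta_pos": [19, -1.1, 0], "yaw": 0, "hand": 0}, {"delta_pos": [19, -1.1, 0], "yaw": 0, "hand": 0}, {"delta_pos": [0, 0, 0], "yaw": 0, "hand": 0}]}}

```text
clock: 10.78
eef_pos: [595.2, -83.9, 134.5]
eef_rot: [-3.142, -0.0, -0.073]
wrist_force: [-1.8, 0.0, 1.0]
finger_gap: 0.7
```

{"name": "drive_tool", "arguments": {"steps": [{"delta_pos": [0, 0, -20], "yaw": 0, "hand": 0}, {"delta_pos": [0, 0, -20], "yaw": 0, "hand": 0}, {"delta_pos": [0, 0, -20], "yaw": 0, "hand": 0}, {"delta_pos": [0, 0, -20], "yaw": 0, "hand": 0}, {"delta_pos": [0, 0, 0], "yaw": 0, "hand": 0}]}}

```text
clock: 11.2
eef_pos: [591.0, -83.5, 51.1]
eef_rot: [-3.141, 0.006, -0.074]
wrist_force: [0.3, 1.2, 0.1]
finger_gap: 0.4
```

{"name": "drive_tool", "arguments": {"steps": [{"delta_pos": [0, 0, -13], "yaw": 0, "hand": 0}, {"delta_pos": [0, 0, 0], "yaw": 0, "hand": 0}]}}

```text
clock: 11.37
eef_pos: [592.7, -83.7, 40.8]
eef_rot: [-3.141, 0.001, -0.076]
wrist_force: [-0.1, 0.1, 0.1]
finger_gap: 0.6
```

Run:
```python
from cyl import *
tcp(); print(side_cyl(-33,55))
c=cam("side"); im=c["frame"][:,:,::-1]; im=im[60:210,200:360]; cv2.imwrite(f"pics/in7.png",cv2.resize(im,None,fx=3.7,fy=3.7,interpolation=cv2.INTER_CUBIC))
```

```text
t 11.37 tcp rack [ 5.4 54.9] z 40.8 F [-0.1  0.1  0.1] gap 0.6
(array([-33.8,  53.2]), 290)
```

View pics/in7.png

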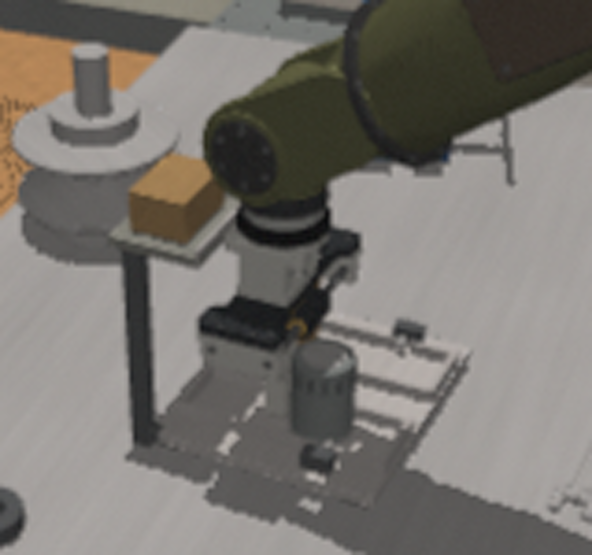

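{"name": "drive_tool", "arguments": {"steps": [{"delta_pos": [-6, 0.5, 0], "yaw": 0, "hand": 0}, {"delta_pos": [-6, 0.5, 0], "yaw": 0, "hand": 0}, {"delta_pos": [-5, 0.4, 0], "yaw": 0, "hand": 0}, {"delta_pos": [-5, 0.4, 0], "yaw": 0, "hand": 0}]}}

```text
clock: 11.8
eef_pos: [571.6, -82.5, 43.2]
eef_rot: [3.141, -0.003, -0.077]
wrist_force: [3.3, -1.6, -0.1]
finger_gap: 0.4
```

{"name": "drive_tool", "arguments": {"steps": [{"delta_pos": [-5, 0.4, 0], "yaw": 0, "hand": 0}, {"delta_pos": [-5, 0.4, 0], "yaw": 0, "hand": 0}, {"delta_pos": [-5, 0.4, 0], "yaw": 0, "hand": 0}, {"delta_pos": [-3, 0.2, 0], "yaw": 0, "hand": 0}, {"delta_pos": [0, 0, 0], "yaw": 0, "hand": 0}]}}

```text
clock: 12.22
eef_pos: [552.9, -80.5, 42.2]
eef_rot: [-3.141, -0.0, -0.077]
wrist_force: [-0.3, 0.2, 0.9]
finger_gap: 0.4
```

Run:
```python
from cyl import *
tcp(); print(side_cyl(-69,55))
c=cam("side"); im=c["frame"][:,:,::-1]; im=im[60:210,200:360]; cv2.imwrite(f"pics/in8.png",cv2.resize(im,None,fx=3.7,fy=3.7,interpolation=cv2.INTER_CUBIC))
```

```text
t 12.22 tcp rack [-34.5  55.1] z 42.2 F [-0.3  0.2  0.9] gap 0.4
(array([-72.2,  51.9]), 303)
```

View pics/in8.png

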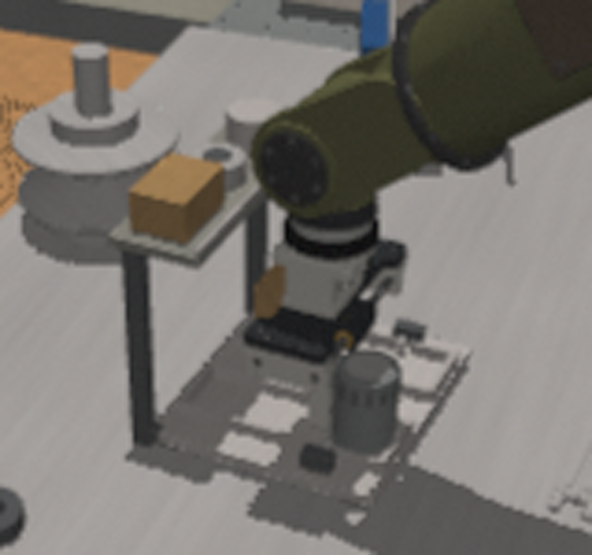

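{"name": "drive_tool", "arguments": {"steps": [{"delta_pos": [3, 0, 0], "yaw": 0, "hand": 0}, {"delta_pos": [0, 0, 35], "yaw": 0, "hand": 0}, {"delta_pos": [0, 0, 40], "yaw": 0, "hand": 0}, {"delta_pos": [0, 0, 40], "yaw": 0, "hand": 0}, {"delta_pos": [0, 20, 30], "yaw": 0, "hand": 40}]}}

```text
clock: 12.73
eef_pos: [556.7, -62.4, 189.9]
eef_rot: [3.141, -0.001, -0.079]
wrist_force: [1.9, -0.5, -0.0]
finger_gap: 4.6
```

{"name": "drive_tool", "arguments": {"steps": [{"delta_pos": [1, 35, 0], "yaw": 0, "hand": 85}, {"delta_pos": [1, 35, 0], "yaw": 0, "hand": 85}, {"delta_pos": [2, 35, 0], "yaw": 0, "hand": 85}, {"delta_pos": [2, 35, 0], "yaw": 0, "hand": 85}, {"delta_pos": [2, 35, 0], "yaw": 0, "hand": 85}]}}

```text
clock: 13.15
eef_pos: [564.1, 116.1, 186.7]
eef_rot: [3.141, 0.001, -0.077]
wrist_force: [0.7, 0.3, 0.1]
finger_gap: 36.8
```

Run:
```python
from cyl import *
tcp(); print(manip.read_state()["eef_pos"]); print(side_cyl(-69,55))
c=cam("top"); P=cloud(c); p2=rk
m=(P[...,2]>90)&(P[...,2]<106); v,u=np.nonzero(m)
q=np.array([rk(ray(c,x,y,98)) for x,y in zip(u,v)]); k=(np.hypot(*(q-[-70,55]).T)<40); q=q[k]; print("top old",len(q),q.min(0),q.max(0),(q.min(0)+q.max(0))/2,q.mean(0))
im=c["frame"][:,:,::-1][100:250,300:460]; cv2.imwrite(f"pics/t9.png",cv2.resize(im,None,fx=3.7,fy=3.7,interpolation=cv2.INTER_CUBIC))
```

```text
t 13.15 tcp rack [-38.4 252. ] z 186.7 F [0.7 0.3 0.1] gap 36.8
[564.10257545 116.13894994 186.72726948]
(array([-72.4,  51.7]), 269)
top old 380 [-96.70011215  26.66077033] [-44.52223457  79.77136456] [-70.61117336  53.21606744] [-70.43475553  53.57697672]
```

View pics/t9.png

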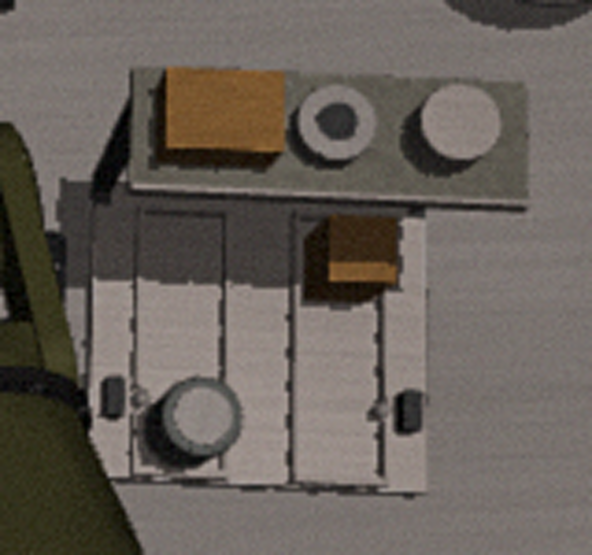

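The old filter is home at (-70.5, 53.4), and the ball is visible out behind it at (140,397). Now the first new filter.

{"name": "drive_tool", "arguments": {"steps": [{"delta_pos": [1, 26, 0], "yaw": 0, "hand": 85}, {"delta_pos": [1, 27, 0], "yaw": 0, "hand": 85}, {"delta_pos": [1, 27, 0], "yaw": 0, "hand": 85}, {"delta_pos": [0, 0, 0], "yaw": 0, "hand": 85}, {"delta_pos": [0, 0, 0], "yaw": 0, "hand": 85}]}}

```text
clock: 13.67
eef_pos: [567.2, 194.7, 186.4]
eef_rot: [3.141, 0.001, -0.076]
wrist_force: [-0.2, 0.6, -0.8]
finger_gap: 78.5
```

Run:
```python
from cyl import *
tcp(); print(manip.read_state()["eef_pos"],manip.read_state()["eef_rot"])
Q=cloud(cam("side"))
for g in ([567.2,198.5],[527,285.2]):
    d=np.hypot(Q[...,0]-g[0],Q[...,1]-g[1]); b=Q[(d<40)&(Q[...,2]>15)&(Q[...,2]<75)]
    f=np.array(g)
    for k in range(5):
        f=least_squares(lambda s:np.hypot(b[:,0]-s[0],b[:,1]-s[1])-27,f,loss="soft_l1").x
        b=b[abs(np.hypot(b[:,0]-f[0],b[:,1]-f[1])-27)<6]
    print(f,len(b))
```

```text
t 13.67 tcp rack [-41.3 330.6] z 186.4 F [-0.2  0.6 -0.8] gap 78.5
[567.1913883  194.70136211 186.39043252] [ 3.14102857e+00  1.06130513e-03 -7.56808012e-02]
[565.04642435 198.20200441] 262
[524.89521715 285.24508085] 341
```

{"name": "drive_tool", "arguments": {"steps": [{"delta_pos": [-0.6, 3.6, 0], "yaw": 0, "hand": 85}, {"delta_pos": [0, 0, -35], "yaw": 0, "hand": 85}, {"delta_pos": [0, 0, -36], "yaw": 0, "hand": 85}, {"delta_pos": [0, 0, -35], "yaw": 0, "hand": 85}, {"delta_pos": [0, 0, -35], "yaw": 0, "hand": 85}]}}

```text
clock: 14.13
eef_pos: [566.7, 196.9, 44.7]
eef_rot: [-3.142, -0.0, -0.079]
wrist_force: [1.5, 0.3, 0.9]
finger_gap: 85.2
```

{"name": "drive_tool", "arguments": {"steps": [{"delta_pos": [0, 0, 0], "yaw": 0, "hand": 45}, {"delta_pos": [0, 0, 0], "yaw": 0, "hand": 45}, {"delta_pos": [0, 0, 0], "yaw": 0, "hand": 45}, {"delta_pos": [0, 0, 0], "yaw": 0, "hand": 45}, {"delta_pos": [0, 0, 0], "yaw": 0, "hand": 45}], "squeeze": 25}}

```text
clock: 14.55
eef_pos: [567.7, 198.2, 48.2]
eef_rot: [-3.14, -0.003, -0.077]
wrist_force: [-0.1, 1.9, 1.6]
finger_gap: 55.0
```

Run:
```python
from cyl import *
tcp(); print(manip.read_state()["eef_pos"])
```

```text
t 14.55 tcp rack [-41.  334.1] z 48.2 F [-0.1  1.9  1.6] gap 55.0
[567.74948966 198.16786059  48.24274166]
```

{"name": "drive_tool", "arguments": {"steps": [{"delta_pos": [0, 0, 0], "yaw": 0, "hand": 45}, {"delta_pos": [0, 0, 0], "yaw": 0, "hand": 45}]}}

```text
clock: 14.72
eef_pos: [567.7, 198.3, 48.1]
eef_rot: [-3.141, -0.003, -0.077]
wrist_force: [-0.7, -0.1, 8.1]
finger_gap: 53.7
```

Run:
```python
from cyl import *
tcp(); print(manip.read_state()["eef_pos"])
```

```text
t 14.72 tcp rack [-41.  334.2] z 48.1 F [-0.7 -0.1  8.1] gap 53.7
[567.74384856 198.25240107  48.14572735]
```

{"name": "drive_tool", "arguments": {"steps": [{"delta_pos": [0, 0, 20], "yaw": 0, "hand": 45}, {"delta_pos": [0, 0, 40], "yaw": 0, "hand": 45}, {"delta_pos": [0, 0, 40], "yaw": 0, "hand": 45}, {"delta_pos": [0, 0, 0], "yaw": 0, "hand": 45}, {"delta_pos": [0, 0, 0], "yaw": 0, "hand": 45}]}}

```text
clock: 15.13
eef_pos: [567.6, 198.3, 148.9]
eef_rot: [-3.14, -0.005, -0.077]
wrist_force: [0.9, -0.5, -2.1]
finger_gap: 53.7
```

Run:
```python
from cyl import *
tcp(); print(manip.read_state()["eef_pos"]); print("target", p+M@[4,54.5])
c=cam("side"); im=c["frame"][:,:,::-1]; im=im[60:300,180:360]; cv2.imwrite(f"pics/g1.png",cv2.resize(im,None,fx=2.5,fy=2.5,interpolation=cv2.INTER_CUBIC))
```

```text
t 15.13 tcp rack [-41.2 334.2] z 148.9 F [ 0.9 -0.5 -2.1] gap 53.7
[567.62990265 198.26219899 148.87281181]
target [591.22429263 -84.05672945]
```

View pics/g1.png

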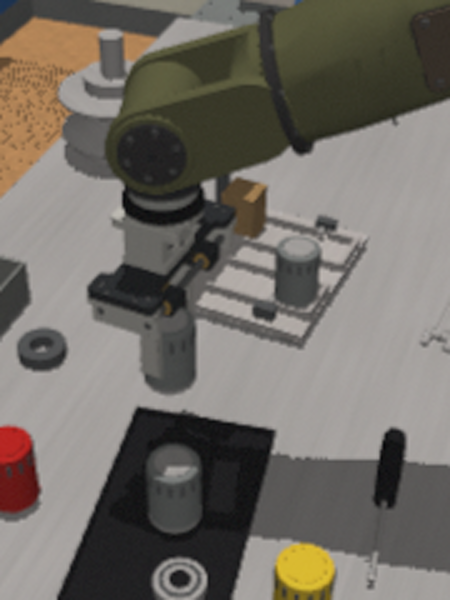

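{"name": "drive_tool", "arguments": {"steps": [{"delta_pos": [0, -20, 0], "yaw": 0, "hand": 45}, {"delta_pos": [2, -35, 0], "yaw": 0, "hand": 45}, {"delta_pos": [3, -35, 0], "yaw": 0, "hand": 45}, {"delta_pos": [3, -35, 0], "yaw": 0, "hand": 45}, {"delta_pos": [3, -35, 0], "yaw": 0, "hand": 45}]}}

```text
clock: 15.6
eef_pos: [576.8, 36.5, 144.3]
eef_rot: [3.141, 0.003, -0.077]
wrist_force: [0.4, 0.0, -1.6]
finger_gap: 54.0
```

{"name": "drive_tool", "arguments": {"steps": [{"delta_pos": [3, -35, 0], "yaw": 0, "hand": 45}, {"delta_pos": [3, -35, 0], "yaw": 0, "hand": 45}, {"delta_pos": [3, -32, 0], "yaw": 0, "hand": 45}, {"delta_pos": [3, -20, 0], "yaw": 0, "hand": 45}, {"delta_pos": [0, 0, 0], "yaw": 0, "hand": 45}]}}

```text
clock: 16.02
eef_pos: [589.1, -87.6, 144.2]
eef_rot: [3.141, 0.003, -0.081]
wrist_force: [0.4, 0.2, -2.5]
finger_gap: 53.4
```

{"name": "drive_tool", "arguments": {"steps": [{"delta_pos": [0, 0, 0], "yaw": 0, "hand": 45}]}}

```text
clock: 16.1
eef_pos: [589.0, -84.7, 144.4]
eef_rot: [-3.141, 0.003, -0.079]
wrist_force: [-0.2, -0.0, -1.7]
finger_gap: 53.7
```

Run:
```python
from cyl import *
tcp(); s=manip.read_state(); print(s["eef_pos"],s["eef_rot"]); print("target", p+M@[4,54.5]-s["eef_pos"][:2])
```

```text
t 16.1 tcp rack [ 1.9 53.7] z 144.4 F [-0.2 -0.  -1.7] gap 53.7
[589.04097065 -84.66701166 144.35432665] [-3.14118770e+00  2.57305693e-03 -7.89696921e-02]
target [2.18332198 0.6102822 ]
```

{"name": "drive_tool", "arguments": {"steps": [{"delta_pos": [1, 1, -20], "yaw": 0, "hand": 45}, {"delta_pos": [0, 0, -30], "yaw": 0, "hand": 45}, {"delta_pos": [0, 0, -18], "yaw": 0, "hand": 45}, {"delta_pos": [0, 0, 0], "yaw": 0, "hand": 45}, {"delta_pos": [0, 0, 0], "yaw": 0, "hand": 45}]}}

```text
clock: 16.52
eef_pos: [590.1, -81.9, 77.1]
eef_rot: [-3.141, 0.003, -0.076]
wrist_force: [0.5, -0.5, -1.1]
finger_gap: 53.5
```

Run:
```python
from cyl import *
tcp(); print(side_cyl(3,55,50,95))
c=cam("side"); im=c["frame"][:,:,::-1]; im=im[60:210,200:360]; cv2.imwrite(f"pics/g2.png",cv2.resize(im,None,fx=3.7,fy=3.7,interpolation=cv2.INTER_CUBIC))
```

```text
t 16.52 tcp rack [ 2.7 56.5] z 77.1 F [ 0.5 -0.5 -1.1] gap 53.5
(array([-0.1, 56.3]), 132)
```

View pics/g2.png

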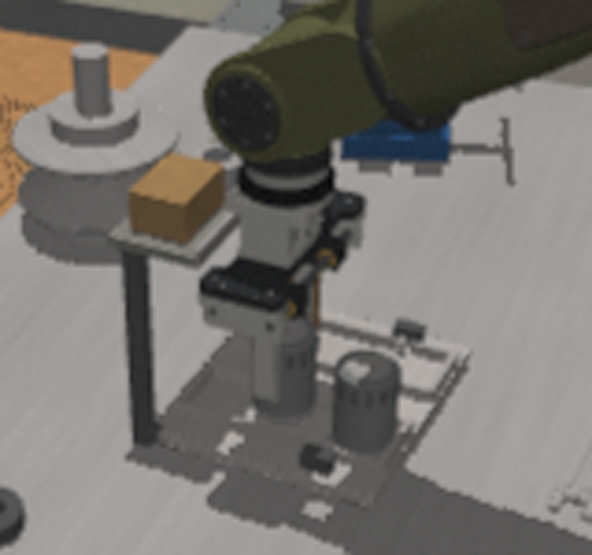

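{"name": "drive_tool", "arguments": {"steps": [{"delta_pos": [-0.1, -1.8, 0], "yaw": 0, "hand": 45}, {"delta_pos": [0, 0, 0], "yaw": 0, "hand": 45}, {"delta_pos": [0, 0, -4], "yaw": 0, "hand": 45}, {"delta_pos": [0, 0, -4], "yaw": 0, "hand": 45}, {"delta_pos": [0, 0, 0], "yaw": 0, "hand": 45}]}}

```text
clock: 17.03
eef_pos: [590.2, -84.7, 69.1]
eef_rot: [-3.141, 0.001, -0.077]
wrist_force: [-0.5, 0.0, -2.4]
finger_gap: 53.8
```

Run:
```python
from cyl import *
tcp(); print(side_cyl(3,55,50,95))
```

```text
t 17.03 tcp rack [ 3.  53.8] z 69.1 F [-0.5  0.  -2.4] gap 53.8
(array([ 6.5, 63.8]), 143)
```

{"name": "drive_tool", "arguments": {"steps": [{"delta_pos": [0.1, 0.8, -2], "yaw": 0, "hand": 45}, {"delta_pos": [0, 0, -2], "yaw": 0, "hand": 45}, {"delta_pos": [0, 0, 0], "yaw": 0, "hand": 45}]}}

```text
clock: 17.33
eef_pos: [590.6, -83.9, 65.5]
eef_rot: [-3.142, 0.001, -0.077]
wrist_force: [-0.2, 0.1, -2.1]
finger_gap: 53.4
```

{"name": "drive_tool", "arguments": {"steps": [{"delta_pos": [0, 0, -1.5], "yaw": 0, "hand": 45}, {"delta_pos": [0, 0, 0], "yaw": 0, "hand": 45}]}}

```text
clock: 17.5
eef_pos: [590.6, -84.0, 64.2]
eef_rot: [-3.142, 0.0, -0.077]
wrist_force: [-0.7, 0.1, -1.8]
finger_gap: 54.0
```

Run:
```python
from cyl import *
tcp()
c=cam("side"); im=c["frame"][:,:,::-1]; im=im[100:210,230:340]; cv2.imwrite(f"pics/g3.png",cv2.resize(im,None,fx=5,fy=5,interpolation=cv2.INTER_CUBIC))
```

```text
t 17.5 tcp rack [ 3.4 54.5] z 64.2 F [-0.7  0.1 -1.8] gap 54.0
```

View pics/g3.png

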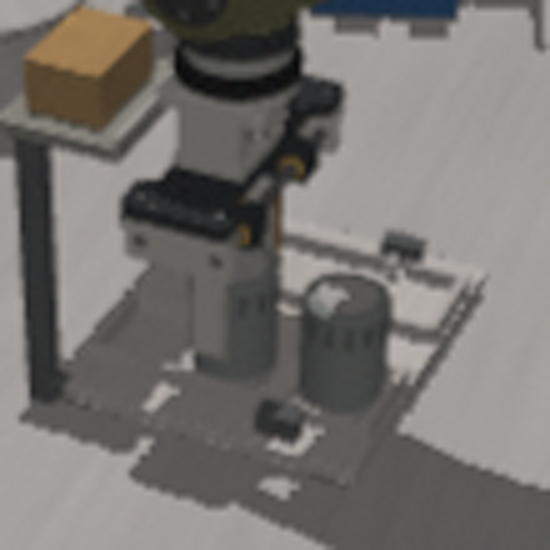

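{"name": "drive_tool", "arguments": {"steps": [{"delta_pos": [0, 0, -1.2], "yaw": 0, "hand": 45}, {"delta_pos": [0, 0, 0], "yaw": 0, "hand": 45}]}}

```text
clock: 17.72
eef_pos: [590.7, -84.0, 63.1]
eef_rot: [-3.142, 0.0, -0.077]
wrist_force: [0.8, -0.2, -2.0]
finger_gap: 53.8
```

{"name": "drive_tool", "arguments": {"steps": [{"delta_pos": [0, 0, -1.2], "yaw": 0, "hand": 45}, {"delta_pos": [0, 0, 0], "yaw": 0, "hand": 45}]}}

```text
clock: 17.88
eef_pos: [590.8, -84.0, 62.1]
eef_rot: [-3.142, -0.0, -0.077]
wrist_force: [-1.1, -0.3, -1.1]
finger_gap: 54.0
```

{"name": "drive_tool", "arguments": {"steps": [{"delta_pos": [0, 0, -1.5], "yaw": 0, "hand": 45}, {"delta_pos": [0, 0, 0], "yaw": 0, "hand": 45}]}}

```text
clock: 18.05
eef_pos: [591.0, -83.9, 62.0]
eef_rot: [3.142, -0.001, -0.077]
wrist_force: [-6.6, 1.9, 14.2]
finger_gap: 53.6
```

{"name": "drive_tool", "arguments": {"steps": [{"delta_pos": [0, 0, -1], "yaw": 0, "hand": 45}, {"delta_pos": [0, 0, 0], "yaw": 0, "hand": 45}]}}

```text
clock: 18.22
eef_pos: [591.1, -83.9, 61.9]
eef_rot: [3.142, -0.001, -0.077]
wrist_force: [-11.7, 3.5, 23.1]
finger_gap: 53.6
```

{"name": "drive_tool", "arguments": {"steps": [{"delta_pos": [0, 0, 2], "yaw": 0, "hand": 54}, {"delta_pos": [0, 0, 0], "yaw": 0, "hand": 62}, {"delta_pos": [0, 0, 0], "yaw": 0, "hand": 74}, {"delta_pos": [0, 0, 0], "yaw": 0, "hand": 74}, {"delta_pos": [0, 0, 0], "yaw": 0, "hand": 74}]}}

```text
clock: 18.63
eef_pos: [590.7, -84.0, 61.3]
eef_rot: [-3.142, 0.0, -0.077]
wrist_force: [-0.2, -0.5, -0.6]
finger_gap: 73.2
```

{"name": "drive_tool", "arguments": {"steps": [{"delta_pos": [0, 0, 20], "yaw": 0, "hand": 74}, {"delta_pos": [0, 0, 30], "yaw": 0, "hand": 74}, {"delta_pos": [0, 0, 30], "yaw": 0, "hand": 74}, {"delta_pos": [-20, 1.5, 0], "yaw": 0, "hand": 0}, {"delta_pos": [-20, 1.5, 0], "yaw": 0, "hand": 0}]}}

```text
clock: 19.05
eef_pos: [551.1, -81.2, 142.9]
eef_rot: [3.141, -0.003, -0.077]
wrist_force: [0.4, 0.2, -0.3]
finger_gap: 64.1
```

Run:
```python
from cyl import *
tcp(); print(side_cyl(4,55)); print(side_cyl(-70,54))
c=cam("side"); im=c["frame"][:,:,::-1]; im=im[60:210,200:360]; cv2.imwrite(f"pics/g4.png",cv2.resize(im,None,fx=3.7,fy=3.7,interpolation=cv2.INTER_CUBIC))
```

```text
t 19.05 tcp rack [-36.2  54.3] z 142.9 F [ 0.4  0.2 -0.3] gap 64.1
(array([ 0.3, 53.1]), 253)
(array([-72.5,  51.8]), 263)
```

View pics/g4.png

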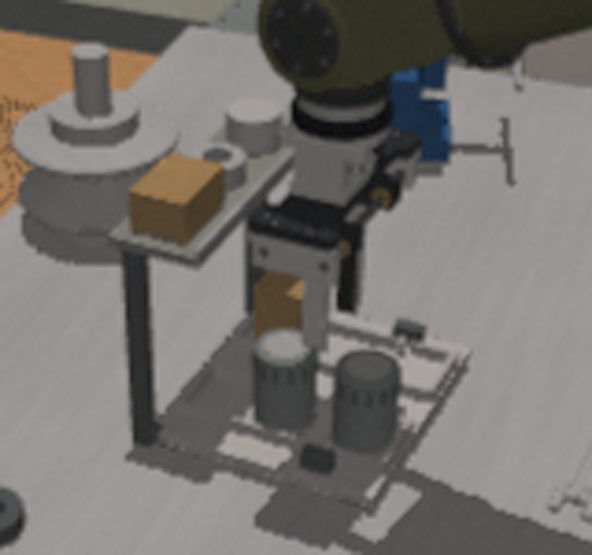

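The first new filter stands upright at about (3, 54). I'll grip it lower and slide it under the board edge, then push it to the back place.

{"name": "drive_tool", "arguments": {"steps": [{"delta_pos": [0, 0, 0], "yaw": 0, "hand": 76}, {"delta_pos": [0, 0, 0], "yaw": 0, "hand": 76}, {"delta_pos": [20, -1.3, 0], "yaw": 0, "hand": 76}, {"delta_pos": [19, -1.3, 0], "yaw": 0, "hand": 76}, {"delta_pos": [0, 0, 0], "yaw": 0, "hand": 76}]}}

```text
clock: 19.62
eef_pos: [592.1, -83.8, 141.1]
eef_rot: [-3.142, -0.001, -0.077]
wrist_force: [-0.7, 0.0, -0.7]
finger_gap: 75.9
```

{"name": "drive_tool", "arguments": {"steps": [{"delta_pos": [0, 0, -25], "yaw": 0, "hand": 76}, {"delta_pos": [0, 0, -25], "yaw": 0, "hand": 76}, {"delta_pos": [0, 0, -25], "yaw": 0, "hand": 76}, {"delta_pos": [0, 0, -10], "yaw": 0, "hand": 76}, {"delta_pos": [0, 0, 0], "yaw": 0, "hand": 76}]}}

```text
clock: 20.03
eef_pos: [588.5, -83.4, 54.1]
eef_rot: [-3.141, 0.004, -0.077]
wrist_force: [1.0, -0.4, -0.5]
finger_gap: 75.8
```

Run:
```python
from cyl import *
tcp(); print(side_cyl(4,55))
```

```text
t 20.03 tcp rack [ 1.2 55. ] z 54.1 F [ 1.  -0.4 -0.5] gap 75.8
(array([ 0.3, 53.7]), 165)
```

{"name": "drive_tool", "arguments": {"steps": [{"delta_pos": [0, 0, 1.5], "yaw": 0, "hand": 48}, {"delta_pos": [0, 0, 0], "yaw": 0, "hand": 48}, {"delta_pos": [0, 0, 0], "yaw": 0, "hand": 48}, {"delta_pos": [0, 0, 0], "yaw": 0, "hand": 48}, {"delta_pos": [0, 0, 0], "yaw": 0, "hand": 48}], "squeeze": 15}}

```text
clock: 20.5
eef_pos: [590.2, -83.7, 59.2]
eef_rot: [3.141, -0.002, -0.077]
wrist_force: [-1.1, -0.4, 6.6]
finger_gap: 53.4
```

{"name": "drive_tool", "arguments": {"steps": [{"delta_pos": [5, -0.4, 0], "yaw": 0, "hand": 48}, {"delta_pos": [5, -0.4, 0], "yaw": 0, "hand": 48}, {"delta_pos": [5, -0.4, 0], "yaw": 0, "hand": 48}, {"delta_pos": [0, 0, 0], "yaw": 0, "hand": 48}]}}

```text
clock: 20.83
eef_pos: [605.3, -84.9, 59.1]
eef_rot: [3.141, -0.001, -0.077]
wrist_force: [-1.8, 1.3, 7.2]
finger_gap: 53.7
```

Run:
```python
from cyl import *
tcp(); print(side_cyl(19,55))
c=cam("side"); im=c["frame"][:,:,::-1]; im=im[60:210,200:360]; cv2.imwrite(f"pics/g5.png",cv2.resize(im,None,fx=3.7,fy=3.7,interpolation=cv2.INTER_CUBIC))
```

```text
t 20.83 tcp rack [18.1 54.7] z 59.1 F [-1.8  1.3  7.2] gap 53.7
(array([19.6, 64.1]), 172)
```

View pics/g5.png

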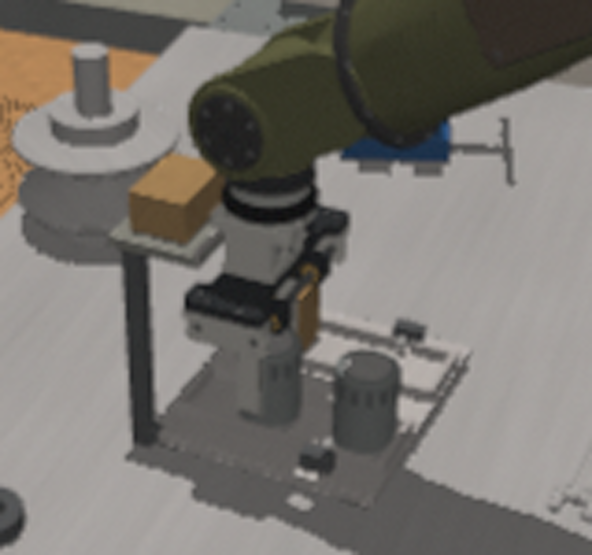

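{"name": "drive_tool", "arguments": {"steps": [{"delta_pos": [0, 0, 0], "yaw": 0, "hand": 65}, {"delta_pos": [0, 0, 0], "yaw": 0, "hand": 76}, {"delta_pos": [0, 0, 0], "yaw": 0, "hand": 76}, {"delta_pos": [0, 0, 0], "yaw": 0, "hand": 76}]}}

```text
clock: 21.27
eef_pos: [604.7, -84.8, 58.0]
eef_rot: [-3.142, 0.0, -0.077]
wrist_force: [0.8, -0.3, -0.1]
finger_gap: 75.0
```

Run:
```python
from cyl import *
tcp(); print(side_cyl(19,55))
```

```text
t 21.27 tcp rack [17.4 54.8] z 58.0 F [ 0.8 -0.3 -0.1] gap 75.0
(array([14.5, 53.4]), 177)
```

{"name": "drive_tool", "arguments": {"steps": [{"delta_pos": [-15, 1.1, 1.5], "yaw": 0, "hand": 76}, {"delta_pos": [-15, 1.1, 0], "yaw": 0, "hand": 76}, {"delta_pos": [-14, 1.1, 0], "yaw": 0, "hand": 76}, {"delta_pos": [0, 0, 0], "yaw": 0, "hand": 76}]}}

```text
clock: 21.65
eef_pos: [559.0, -81.3, 59.4]
eef_rot: [-3.141, 0.001, -0.077]
wrist_force: [0.8, -0.7, 0.4]
finger_gap: 76.1
```

Run:
```python
from cyl import *
tcp(); print(side_cyl(19,55)); print(side_cyl(-71,54))
```

```text
t 21.65 tcp rack [-28.3  54.8] z 59.4 F [ 0.8 -0.7  0.4] gap 76.1
(array([14.1, 53.5]), 180)
(array([-72.6,  51.8]), 266)
```

{"name": "drive_tool", "arguments": {"steps": [{"delta_pos": [1, 0, -1], "yaw": 0, "hand": 0}, {"delta_pos": [0, 0, 0], "yaw": 0, "hand": 0}, {"delta_pos": [0, 0, 0], "yaw": 0, "hand": 0}, {"delta_pos": [0, 0, 0], "yaw": 0, "hand": 0}, {"delta_pos": [0, 0, 0], "yaw": 0, "hand": 0}]}}

```text
clock: 22.17
eef_pos: [561.9, -81.5, 58.4]
eef_rot: [-3.142, 0.0, -0.077]
wrist_force: [-0.2, -0.0, -0.5]
finger_gap: 46.3
```

{"name": "drive_tool", "arguments": {"steps": [{"delta_pos": [0, 0, 0], "yaw": 0, "hand": 0}, {"delta_pos": [0, 0, 0], "yaw": 0, "hand": 0}, {"delta_pos": [0, 0, 0], "yaw": 0, "hand": 0}, {"delta_pos": [0, 0, 0], "yaw": 0, "hand": 0}]}}

```text
clock: 22.5
eef_pos: [561.7, -81.5, 58.6]
eef_rot: [-3.142, 0.0, -0.077]
wrist_force: [0.8, -0.2, 0.0]
finger_gap: 19.2
```

{"name": "drive_tool", "arguments": {"steps": [{"delta_pos": [6, -0.5, 0], "yaw": 0, "hand": 0}, {"delta_pos": [6, -0.5, 0], "yaw": 0, "hand": 0}, {"delta_pos": [6, -0.5, 0], "yaw": 0, "hand": 0}, {"delta_pos": [6, -0.5, 0], "yaw": 0, "hand": 0}, {"delta_pos": [0, 0, 0], "yaw": 0, "hand": 0}]}}

```text
clock: 22.92
eef_pos: [586.9, -83.7, 58.5]
eef_rot: [3.142, -0.001, -0.077]
wrist_force: [0.2, -0.3, -0.1]
finger_gap: 0.3
```

Run:
```python
from cyl import *
tcp(); print(side_cyl(30,55)); print(side_cyl(-71,54))
```

```text
t 22.92 tcp rack [-0.4 54.6] z 58.5 F [ 0.2 -0.3 -0.1] gap 0.3
(array([34.6, 53.4]), 219)
(array([-72.7,  51.6]), 269)
```

Face at 7.6 mm and filter at about 35 mm, as expected. Next I'll push the remaining 19 mm or so.

{"name": "drive_tool", "arguments": {"steps": [{"delta_pos": [5, -0.4, 0], "yaw": 0, "hand": 0}, {"delta_pos": [5, -0.4, 0], "yaw": 0, "hand": 0}, {"delta_pos": [5, -0.4, 0], "yaw": 0, "hand": 0}, {"delta_pos": [4, -0.3, 0], "yaw": 0, "hand": 0}, {"delta_pos": [0, 0, 0], "yaw": 0, "hand": 0}]}}

```text
clock: 23.43
eef_pos: [605.5, -85.1, 58.5]
eef_rot: [3.142, -0.0, -0.077]
wrist_force: [-0.9, 0.1, 0.5]
finger_gap: 0.2
```

Run:
```python
from cyl import *
tcp(); print(side_cyl(52,55))
c=cam("side"); im=c["frame"][:,:,::-1]; im=im[60:210,200:360]; cv2.imwrite(f"pics/g6.png",cv2.resize(im,None,fx=3.7,fy=3.7,interpolation=cv2.INTER_CUBIC))
```

```text
t 23.43 tcp rack [18.3 54.6] z 58.5 F [-0.9  0.1  0.5] gap 0.2
(array([52.9, 53.2]), 216)
```

View pics/g6.png

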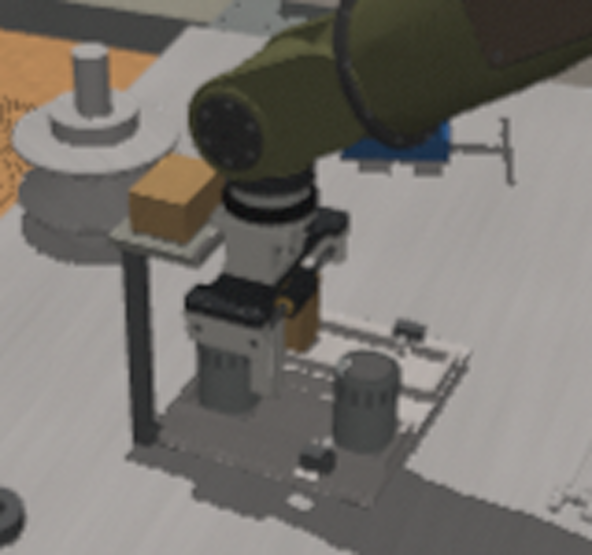

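{"name": "drive_tool", "arguments": {"steps": [{"delta_pos": [-15, 1.1, 0], "yaw": 0, "hand": 0}, {"delta_pos": [-15, 1.1, 0], "yaw": 0, "hand": 0}, {"delta_pos": [0, 0, 40], "yaw": 0, "hand": 0}, {"delta_pos": [0, 0, 40], "yaw": 0, "hand": 0}, {"delta_pos": [0, 5, 41], "yaw": 0, "hand": 0}]}}

```text
clock: 23.95
eef_pos: [574.0, -78.2, 181.0]
eef_rot: [3.142, 0.001, -0.078]
wrist_force: [0.9, -0.8, 0.5]
finger_gap: 0.7
```

{"name": "drive_tool", "arguments": {"steps": [{"delta_pos": [-4, 35, 8], "yaw": 0, "hand": 85}, {"delta_pos": [-4, 35, 0], "yaw": 0, "hand": 85}, {"delta_pos": [-4, 35, 0], "yaw": 0, "hand": 85}, {"delta_pos": [-4, 35, 0], "yaw": 0, "hand": 85}, {"delta_pos": [-4, 35, 0], "yaw": 0, "hand": 85}]}}

```text
clock: 24.37
eef_pos: [554.2, 98.7, 187.9]
eef_rot: [-3.141, -0.001, -0.077]
wrist_force: [0.7, 0.1, -0.1]
finger_gap: 30.6
```

{"name": "drive_tool", "arguments": {"steps": [{"delta_pos": [-4, 35, 0], "yaw": 0, "hand": 85}, {"delta_pos": [-5, 35, 0], "yaw": 0, "hand": 85}, {"delta_pos": [-5, 35, 0], "yaw": 0, "hand": 85}, {"delta_pos": [-5, 35, 0], "yaw": 0, "hand": 85}, {"delta_pos": [-5, 35, 0], "yaw": 0, "hand": 85}]}}

```text
clock: 24.78
eef_pos: [530.1, 273.9, 187.8]
eef_rot: [-3.141, -0.0, -0.077]
wrist_force: [0.6, 0.1, 1.0]
finger_gap: 63.7
```

{"name": "drive_tool", "arguments": {"steps": [{"delta_pos": [-3, 12, 0], "yaw": 0, "hand": 85}, {"delta_pos": [0, 0, 0], "yaw": 0, "hand": 85}, {"delta_pos": [0, 0, 0], "yaw": 0, "hand": 85}, {"delta_pos": [0, 0, 0], "yaw": 0, "hand": 85}]}}

```text
clock: 25.12
eef_pos: [528.0, 283.1, 187.6]
eef_rot: [3.141, -0.0, -0.078]
wrist_force: [0.8, -0.1, 0.7]
finger_gap: 84.8
```

Run:
```python
from cyl import *
tcp(); s=manip.read_state(); print(s["eef_pos"],s["eef_rot"],np.array([526.3,285.2])-s["eef_pos"][:2])
```

```text
t 25.12 tcp rack [-87.2 415.7] z 187.6 F [ 0.8 -0.1  0.7] gap 84.8
[527.99583334 283.05864324 187.57197935] [ 3.14142946e+00 -6.75698671e-05 -7.80522489e-02] [-1.69583334  2.14135676]
```

{"name": "drive_tool", "arguments": {"steps": [{"delta_pos": [-1.5, 2, -36], "yaw": 0, "hand": 85}, {"delta_pos": [0, 0, -36], "yaw": 0, "hand": 85}, {"delta_pos": [0, 0, -36], "yaw": 0, "hand": 85}, {"delta_pos": [0, 0, -34], "yaw": 0, "hand": 85}, {"delta_pos": [0, 0, 0], "yaw": 0, "hand": 85}]}}

```text
clock: 25.53
eef_pos: [523.7, 283.3, 39.4]
eef_rot: [3.137, 0.008, -0.079]
wrist_force: [-1.3, -0.8, -0.6]
finger_gap: 85.0
```

{"name": "drive_tool", "arguments": {"steps": [{"delta_pos": [0, 0, 0], "yaw": 0, "hand": 45}, {"delta_pos": [0, 0, 0], "yaw": 0, "hand": 45}, {"delta_pos": [0, 0, 0], "yaw": 0, "hand": 45}, {"delta_pos": [0, 0, 0], "yaw": 0, "hand": 45}, {"delta_pos": [0, 0, 0], "yaw": 0, "hand": 45}], "squeeze": 25}}

```text
clock: 25.95
eef_pos: [526.8, 286.4, 47.1]
eef_rot: [-3.14, -0.002, -0.077]
wrist_force: [0.4, -0.5, 0.4]
finger_gap: 55.1
```

{"name": "drive_tool", "arguments": {"steps": [{"delta_pos": [0, 0, 0], "yaw": 0, "hand": 45}, {"delta_pos": [0, 0, 0], "yaw": 0, "hand": 45}, {"delta_pos": [0, 0, 0], "yaw": 0, "hand": 45}]}}

```text
clock: 26.2
eef_pos: [526.8, 286.4, 47.0]
eef_rot: [-3.141, -0.002, -0.077]
wrist_force: [-2.1, -2.1, 8.2]
finger_gap: 53.4
```

{"name": "drive_tool", "arguments": {"steps": [{"delta_pos": [0, 0, 20], "yaw": 0, "hand": 45}, {"delta_pos": [0, 0, 40], "yaw": 0, "hand": 45}, {"delta_pos": [0, 0, 40], "yaw": 0, "hand": 45}, {"delta_pos": [2, -15, 5], "yaw": 0, "hand": 45}, {"delta_pos": [4, -30, 0], "yaw": 0, "hand": 45}]}}

```text
clock: 26.62
eef_pos: [532.9, 243.0, 153.8]
eef_rot: [-3.139, -0.005, -0.074]
wrist_force: [0.4, -0.3, -4.6]
finger_gap: 53.5
```

{"name": "drive_tool", "arguments": {"steps": [{"delta_pos": [5, -35, 0], "yaw": 0, "hand": 45}, {"delta_pos": [5, -35, 0], "yaw": 0, "hand": 45}, {"delta_pos": [5, -35, 0], "yaw": 0, "hand": 45}, {"delta_pos": [5, -35, 0], "yaw": 0, "hand": 45}, {"delta_pos": [5, -35, 0], "yaw": 0, "hand": 45}]}}

```text
clock: 27.03
eef_pos: [557.0, 64.3, 150.5]
eef_rot: [3.142, 0.0, -0.077]
wrist_force: [0.7, 1.3, -3.0]
finger_gap: 53.4
```

{"name": "drive_tool", "arguments": {"steps": [{"delta_pos": [6, -35, 0], "yaw": 0, "hand": 45}, {"delta_pos": [6, -35, 0], "yaw": 0, "hand": 45}, {"delta_pos": [5, -35, 0], "yaw": 0, "hand": 45}, {"delta_pos": [3, -28, 0], "yaw": 0, "hand": 45}, {"delta_pos": [2, -16, 0], "yaw": 0, "hand": 45}]}}

```text
clock: 27.45
eef_pos: [579.0, -86.0, 150.3]
eef_rot: [3.141, 0.0, -0.079]
wrist_force: [-0.0, -1.0, -2.6]
finger_gap: 53.3
```

{"name": "drive_tool", "arguments": {"steps": [{"delta_pos": [0, 0, 0], "yaw": 0, "hand": 45}, {"delta_pos": [0, 0, 0], "yaw": 0, "hand": 45}]}}

```text
clock: 27.62
eef_pos: [578.9, -83.3, 150.2]
eef_rot: [-3.141, 0.001, -0.079]
wrist_force: [0.5, 1.5, -2.8]
finger_gap: 53.7
```

Run:
```python
from cyl import *
tcp(); print(side_cyl(-71,54),side_cyl(53,54))
c=cam("side"); im=c["frame"][:,:,::-1]; im=im[60:300,180:360]; cv2.imwrite(f"pics/g7.png",cv2.resize(im,None,fx=2.5,fy=2.5,interpolation=cv2.INTER_CUBIC))
```

```text
t 27.62 tcp rack [-8.3 54.3] z 150.2 F [ 0.5  1.5 -2.8] gap 53.7
(array([-72.6,  51.8]), 264) (array([53.5, 53. ]), 252)
```

View pics/g7.png

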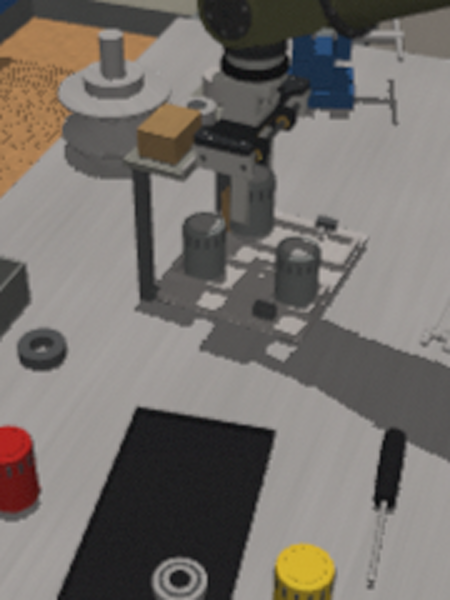

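{"name": "drive_tool", "arguments": {"steps": [{"delta_pos": [0, 0, -20], "yaw": 0, "hand": 45}, {"delta_pos": [0, 0, -30], "yaw": 0, "hand": 45}, {"delta_pos": [0, 0, -22], "yaw": 0, "hand": 45}, {"delta_pos": [0, 0, 0], "yaw": 0, "hand": 45}, {"delta_pos": [0, 0, 0], "yaw": 0, "hand": 45}]}}

```text
clock: 28.18
eef_pos: [579.0, -81.9, 78.4]
eef_rot: [-3.141, 0.002, -0.076]
wrist_force: [-0.1, -0.4, -2.4]
finger_gap: 53.8
```

Run:
```python
from cyl import *
tcp()
```

```text
t 28.18 tcp rack [-8.4 55.7] z 78.4 F [-0.1 -0.4 -2.4] gap 53.8
```

{"name": "drive_tool", "arguments": {"steps": [{"delta_pos": [0, -0.6, -4], "yaw": 0, "hand": 45}, {"delta_pos": [0, 0, -4], "yaw": 0, "hand": 45}, {"delta_pos": [0, 0, -3], "yaw": 0, "hand": 45}, {"delta_pos": [0, 0, 0], "yaw": 0, "hand": 45}, {"delta_pos": [0, 0, 0], "yaw": 0, "hand": 45}]}}

```text
clock: 28.6
eef_pos: [579.3, -83.4, 67.8]
eef_rot: [3.142, -0.0, -0.077]
wrist_force: [-0.9, 0.0, -3.2]
finger_gap: 53.3
```

Run:
```python
from cyl import *
tcp()
```

```text
t 28.6 tcp rack [-7.9 54.2] z 67.8 F [-0.9  0.  -3.2] gap 53.3
```

{"name": "drive_tool", "arguments": {"steps": [{"delta_pos": [0, 0, -2], "yaw": 0, "hand": 45}, {"delta_pos": [0, 0, -2], "yaw": 0, "hand": 45}, {"delta_pos": [0, 0, 0], "yaw": 0, "hand": 45}]}}

```text
clock: 28.85
eef_pos: [579.1, -83.4, 63.2]
eef_rot: [-3.141, 0.0, -0.077]
wrist_force: [-0.1, 0.2, -3.3]
finger_gap: 53.4
```

{"name": "drive_tool", "arguments": {"steps": [{"delta_pos": [0, 0, -1.5], "yaw": 0, "hand": 45}, {"delta_pos": [0, 0, 0], "yaw": 0, "hand": 45}]}}

```text
clock: 29.02
eef_pos: [579.4, -83.5, 63.0]
eef_rot: [3.142, -0.0, -0.077]
wrist_force: [-6.0, 0.1, 8.6]
finger_gap: 53.6
```

{"name": "drive_tool", "arguments": {"steps": [{"delta_pos": [0, 0, -1.2], "yaw": 0, "hand": 45}, {"delta_pos": [0, 0, 0], "yaw": 0, "hand": 45}]}}

```text
clock: 29.18
eef_pos: [579.5, -83.5, 63.0]
eef_rot: [3.141, -0.001, -0.077]
wrist_force: [-12.0, 1.8, 20.5]
finger_gap: 53.9
```

{"name": "drive_tool", "arguments": {"steps": [{"delta_pos": [0, 0, 2], "yaw": 0, "hand": 54}, {"delta_pos": [0, 0, 0], "yaw": 0, "hand": 62}, {"delta_pos": [0, 0, 0], "yaw": 0, "hand": 74}, {"delta_pos": [0, 0, 0], "yaw": 0, "hand": 74}, {"delta_pos": [0, 0, 0], "yaw": 0, "hand": 74}]}}

```text
clock: 29.6
eef_pos: [579.3, -83.4, 62.7]
eef_rot: [-3.142, -0.0, -0.077]
wrist_force: [-0.6, 0.0, 0.4]
finger_gap: 73.7
```

{"name": "drive_tool", "arguments": {"steps": [{"delta_pos": [0, 0, 20], "yaw": 0, "hand": 74}, {"delta_pos": [0, 0, 30], "yaw": 0, "hand": 74}, {"delta_pos": [0, 0, 35], "yaw": 0, "hand": 74}, {"delta_pos": [0, 0, 35], "yaw": 0, "hand": 74}, {"delta_pos": [-20, 0, 20], "yaw": 0, "hand": 74}]}}

```text
clock: 30.02
eef_pos: [561.2, -83.6, 206.4]
eef_rot: [3.141, -0.005, -0.077]
wrist_force: [-0.8, -0.3, 0.5]
finger_gap: 73.9
```

{"name": "drive_tool", "arguments": {"steps": [{"delta_pos": [-35, 0, 10], "yaw": 0, "hand": 74}, {"delta_pos": [-35, 0, 10], "yaw": 0, "hand": 74}, {"delta_pos": [-35, 0, 10], "yaw": 0, "hand": 74}, {"delta_pos": [-35, 0, 0], "yaw": 0, "hand": 74}, {"delta_pos": [0, 0, 0], "yaw": 0, "hand": 74}]}}

```text
clock: 30.43
eef_pos: [415.3, -83.1, 233.3]
eef_rot: [3.141, -0.0, -0.078]
wrist_force: [-0.3, 0.3, 0.4]
finger_gap: 74.1
```

Run:
```python
from cyl import *
tcp(); print(side_cyl(-71,54),side_cyl(-8,54),side_cyl(53,54))
ims=[]
for n in("side","top"):
    c=cam(n); im=c["frame"][:,:,::-1]; im=im[60:210,200:360] if n=="side" else im[100:250,300:460]; ims.append(cv2.resize(im,None,fx=2.4,fy=2.4,interpolation=cv2.INTER_CUBIC))
cv2.imwrite("pics/fin.png",np.hstack(ims))
c=cam("top");P=cloud(c);m=(P[...,2]>90)&(P[...,2]<106);v,u=np.nonzero(m);q=np.array([rk(ray(c,x,y,98)) for x,y in zip(u,v)])
for x in(-70,-8,53):
    k=q[np.hypot(*(q-[x,54]).T)<31]; print(x,len(k),((k.min(0)+k.max(0))/2).round(1),k.mean(0).round(1))
cv2.imwrite("pics/fintop.png",c["frame"][:,:,::-1])
```

```text
t 30.43 tcp rack [-171.5   41.9] z 233.3 F [-0.3  0.3  0.4] gap 74.1
(array([-72.7,  51.8]), 268) (array([-10.4,  52.8]), 257) (array([53.5, 53.1]), 250)
-70 381 [-70.6  53.2] [-70.5  53.5]
-8 371 [-8.8 55. ] [-8.7 54.8]
53 350 [52.  55.7] [53.7 55.5]
```

View pics/fin.png

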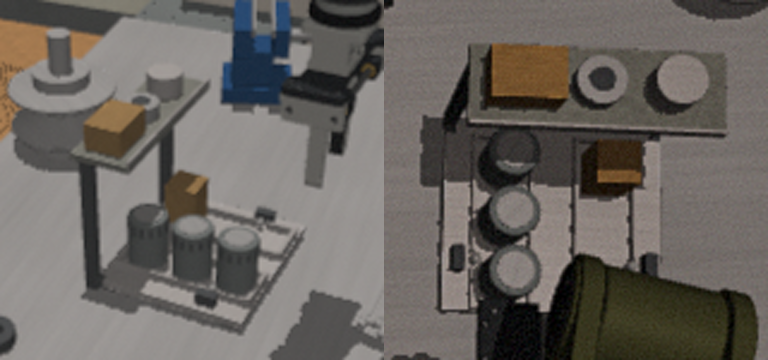

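View pics/fintop.png

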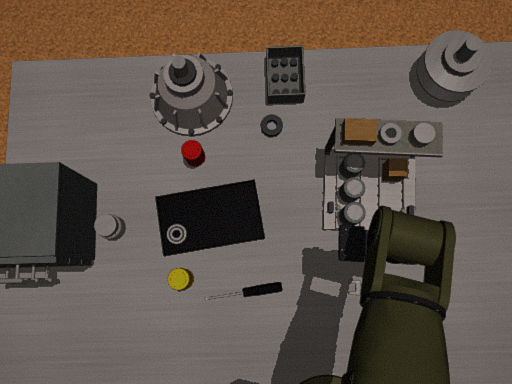

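All three filters stand upright in one row in the left lane, at x ≈ -70.5, -8.7 and 53. The ball is out, and the carton, bearing, jar, gear and screwdriver look unmoved. The arm is clear, so I'm handing in.

```bash
python3 -c "
from cell import manip
print(manip.sign_off())"
```

```text
the job is handed in; nothing more can be done
None
```

I handed the job in at about 30.5 s of the 72 s allowed; the hand-in gives no verdict. All three filters were standing in one row in the left lane.

**What I did**
- **Old filter:** I reached one finger in under the upper board and hooked it from behind. The first pull slipped around its side, so I repositioned the finger and dragged it forward again. With closed fingers I then pushed it past the ball to the front stop.
- **First new filter:** I stood it mid-lane, then slid and pushed it to the back place.
- **Second new filter:** I set it down between the other two.

**Last checks, rack frame**

| Filter | Measured x, y (mm) | Target x, y (mm) |
|---|---|---|
| Old, at front | (-70.5, 53.4) | (-70, 55) |
| New, in middle | (-8.7, 55) | (-8, 55) |
| New, at back | (53, 55.6) | (54, 55) |

- **Filters:** They look upright in both cameras.
- **Arm:** It was clear of everything, with wrist force near zero.
- **Bystanders:** The carton, bearing, jar, gear and screwdriver looked unmoved by eye. The arm hid most of the wrench in the last picture. The hand never went low near it.

**Where checks disagreed:** The side camera put the front and middle filters about 2 mm lower than the top camera in both x and y, and the back one about 2 mm lower in y only. That is about the calibration error, and every reading is still within tolerance. I saw the ball out behind the old filter in the top view but did not measure how far it was pressed.

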